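Check the jar caps, rack the jars and reset the reminder dial

ROBOT

A 7-joint arm with a two-finger parallel gripper is mounted at the origin on a cart in front of the work surface, level with it; the furniture and walls round the work are solid. World frame = base frame: x ahead of the robot, y to its left, z up, the work surface at z = 0. Lengths are in mm, angles in rad, forces in N, time in s.
With the tool pointing down it reaches from about 400 to 875 mm from the base axis. Payload 6.5 kg.
Tool frame: the origin (TCP) lies between the finger pads; the fingertips stand 14 mm ahead of it and the grasp point (between the pads) lies 5 mm behind it (bot.tip_extent is the z of the fingertips in the tool frame, in mm); z points along the fingers, y is the line along which they close (so a half turn about z gives the same grasp; the last joint's range is limited). The gripper opens to 88 mm and grips with 3 to 60 N. Pads are 18 mm wide; open, the fingers measure 123 mm over their backs; the gripper's body (75 mm by 187 mm) begins 45 mm behind the grasp point.
Start: joints at [1.109, 0.536, -0.004, 1.538, 0.003, 1.067, -0.071], TCP at [250.601, -599.741, 252.716] pointing down, gripper open.
Joint ranges: [-2.7, 2.7], [-0.37, 2.16], [-1.27, 1.26], [0.24, 2.4], [-1.31, 4.45], [0.19, 1.91], [-2.76, 2.76]. Speed limits (rad/s): [2.39, 2.39, 3.14, 3.14, 3.14, 3.14, 3.14].

INTERFACE

Orientations are given as [roll, pitch, yaw] about the fixed x, y, z axes, in that order (R = Rz(yaw) Ry(pitch) Rx(roll)).
In Python, from bench import bot gives the robot as it stands.
- The arm moves only by the tool drive_tool, never from a script. Its argument "rows" is a list of rows, each a list of 7 numbers: the shift along the tool's x, y, z in m, then the turn, a rotation vector about the tool's x, y, z in rad, then the opening, from 0 (shut) to 1 (fully open). In form: [[dx, dy, dz, ax, ay, az, fingers], ...]. A call has 1 to 5 rows; each row shifts and turns the commanded pose from where the row before left it, along the tool's axes as they then stand; what a row does not reach is not made up. A row lasts 1/8 s, in which the tool goes at most 62.5 mm and 10.7 degrees, less where a joint would pass 70% of its speed; a pose out of reach is approached as far as the arm can. A call with a gripper value outside its range is refused whole. The fingers move at their own pace and stop on an object; "newtons" is the grip in N (left out, the last holds). Time passes only in rows, so rows that do not move let the fingers close. It gives the time, the measured TCP pose, the force, the opening and the grip force at its end, in the units of the state.
- bot.get_obs(): the state, without advancing time (a new reading comes with each control period).
- bot.grab_frame(name): name is "side" or "top"; returns a dict with "frame" (480x640x3 uint8, red, green, blue), "z_map" (480x640 float32, mm along the optical axis (not along the pixel's ray), 0 where there is no reading), "camera_matrix" (3x3 intrinsics, pixels), "rvec" (rotation vector, rad) and "tvec" (3), from world to camera coordinates, as OpenCV has them. Camera axes: x right, y down, z forward; pixel columns grow to the right and rows downward; lengths in mm; the calibration is good to about 2 mm. A picture is of the moment at which its call begins.
- bot.hand_in(): hands the job in; it is judged then, once.
The state is a dict: "t": time; "joints": joint angles; "joint_velocities": joint speeds; "joint_torque": joint torques, N m; "eef_pos": TCP position; "orientation": TCP orientation; "contact_force": force on the tool from outside, world axes, zero at the start; "ft_torque": the same for the moment, N m; "opening": opening from 0.0 (shut) to 1.0 (fully open); "grip_force": force on a finger pad.
Only numpy, scipy, OpenCV 4.12 (cv2) and the standard library are available. Lean on these libraries where they do the work, as an engineer would, in place of code of your own. Each camera call takes 0.05 s, during which the arm holds its last target. There are 200 camera calls.

TASK

Try the screw cap of every square amber jar on the desk and screw any loose one fully tight; a jar must not go into the wooden rack while its cap is loose. Stand each jar upright on the floor of a bay of its own in the rack, and only when all are in, turn the reminder dial on the rack's end back to its zero stop. Leave the round bottle, the stapler and the notebook where they are.

Things in the scene. Friction and masses are not known exactly. Their poses are not given: they have to be found in the camera images.
- jar_a_mid (a point): Amber screw-cap jar, 84 mm high overall: body 56 mm square (flat faces square to this point's x and y) and 54 mm high, white round screw cap 43 mm across whose side runs from 60 to 84 mm above the foot. About 0.28 kg, stands loose. This point: centre of the jar, 42 mm above its foot (cap's middle is 30 mm above this point), z up along the jar. Absent in some starts.
- jar_a_cap (a joint): Screw cap of jar_a: 0 = screwed fully tight (a hard stop), grows to 1.6 rad as it is unscrewed (anticlockwise from above; clockwise tightens). A loose cap turns easily on its jar (0.015 N m) and may be 0.5 to 1.2 rad off; twisted on past tight, the whole jar turns along. Unscrewing never takes the cap off, and the jar can be lifted by its cap.
- jar_b_mid (a point): Amber screw-cap jar, 84 mm high overall: body 56 mm square (flat faces square to this point's x and y) and 54 mm high, white round screw cap 43 mm across whose side runs from 60 to 84 mm above the foot. About 0.28 kg, stands loose. This point: centre of the jar, 42 mm above its foot (cap's middle is 30 mm above this point), z up along the jar. Absent in some starts.
- jar_b_cap (a joint): Screw cap of jar_b: 0 = screwed fully tight (a hard stop), grows to 1.6 rad as it is unscrewed (anticlockwise from above; clockwise tightens). A loose cap turns easily on its jar (0.015 N m) and may be 0.5 to 1.2 rad off; twisted on past tight, the whole jar turns along. Unscrewing never takes the cap off, and the jar can be lifted by its cap.
- jar_c_mid (a point): Amber screw-cap jar, 84 mm high overall: body 56 mm square (flat faces square to this point's x and y) and 54 mm high, white round screw cap 43 mm across whose side runs from 60 to 84 mm above the foot. About 0.28 kg, stands loose. This point: centre of the jar, 42 mm above its foot (cap's middle is 30 mm above this point), z up along the jar. Absent in some starts.
- jar_c_cap (a joint): Screw cap of jar_c: 0 = screwed fully tight (a hard stop), grows to 1.6 rad as it is unscrewed (anticlockwise from above; clockwise tightens). A loose cap turns easily on its jar (0.015 N m) and may be 0.5 to 1.2 rad off; twisted on past tight, the whole jar turns along. Unscrewing never takes the cap off, and the jar can be lifted by its cap.
- jar_d_mid (a point): Amber screw-cap jar, 84 mm high overall: body 56 mm square (flat faces square to this point's x and y) and 54 mm high, white round screw cap 43 mm across whose side runs from 60 to 84 mm above the foot. About 0.28 kg, stands loose. This point: centre of the jar, 42 mm above its foot (cap's middle is 30 mm above this point), z up along the jar. Absent in some starts.
- jar_d_cap (a joint): Screw cap of jar_d: 0 = screwed fully tight (a hard stop), grows to 1.6 rad as it is unscrewed (anticlockwise from above; clockwise tightens). A loose cap turns easily on its jar (0.015 N m) and may be 0.5 to 1.2 rad off; twisted on past tight, the whole jar turns along. Unscrewing never takes the cap off, and the jar can be lifted by its cap.
- jar_e_mid (a point): Amber screw-cap jar, 84 mm high overall: body 56 mm square (flat faces square to this point's x and y) and 54 mm high, white round screw cap 43 mm across whose side runs from 60 to 84 mm above the foot. About 0.28 kg, stands loose. This point: centre of the jar, 42 mm above its foot (cap's middle is 30 mm above this point), z up along the jar. Absent in some starts.
- jar_e_cap (a joint): Screw cap of jar_e: 0 = screwed fully tight (a hard stop), grows to 1.6 rad as it is unscrewed (anticlockwise from above; clockwise tightens). A loose cap turns easily on its jar (0.015 N m) and may be 0.5 to 1.2 rad off; twisted on past tight, the whole jar turns along. Unscrewing never takes the cap off, and the jar can be lifted by its cap.
- rack: Fixed pale wooden jar rack, 78 mm deep (its x) and 384 mm long (its y); origin at the centre of its underside. Four square bays in a row along y from its +y end, 70 mm square inside, floor 4 mm above the desk, walls 4 mm thick and 26 mm above the desk. At its -y end a solid block, 84 mm long and 58 mm high, carries the reminder dial.
- bay_1 (a point): Centre of the floor of bay 1 of the rack, axes as the rack's; any jar fits any bay, one to a bay.
- bay_2 (a point): Centre of the floor of bay 2 of the rack, axes as the rack's; any jar fits any bay, one to a bay.
- bay_3 (a point): Centre of the floor of bay 3 of the rack, axes as the rack's; any jar fits any bay, one to a bay.
- bay_4 (a point): Centre of the floor of bay 4 of the rack, axes as the rack's; any jar fits any bay, one to a bay.
- dial_grip (a point): Reminder dial's knob on the rack's end block: this point lies on its upright axis at the height to grip; its x axis lies along the bar grip (42 mm long, 14 mm thick, 32 mm high, its top 7 mm above this point) and turns with it.
- dial (a joint): Reminder dial, rad: 0 = its zero stop; grows clockwise from above to 4.6; turn it back anticlockwise. Friction 0.03 N m, stays where left.
- stapler_mid (a point): Bystander: green stapler, 132 mm long, 34 mm wide, 44 mm high; point half-way up.
- red_notebook_mid (a point): Bystander: small red notebook, 125x80x10 mm, lying flat; point at its middle.
- amber_bottle_mid (a point): Bystander: slim round amber bottle with a yellow label, 47 mm across, 88 mm high, not one of the square jars; point half-way up.
There are look-alikes about, which are no part of the job. What is shaped like the part that bears jar_e_mid but turquoise is not meant.

How it is judged (in metres and radians):
On the way, in this order (a step that is already met when the one before it is completed fails the run):
1. every jar's cap is screwed tight (value of joint each of jar_a_cap, jar_b_cap, jar_c_cap, jar_d_cap, jar_e_cap below 0.12 rad), for 0.2 s.
2. every jar stands upright in the rack (x of jar_a_mid in the frame of rack between -0.02 and 0.02 m and y of jar_a_mid in the frame of rack between -0.1 and 0.185 m and z of each of jar_a_mid, jar_b_mid, jar_c_mid, jar_d_mid, jar_e_mid in the frame of rack below 0.052 m and angle between each of jar_a_mid, jar_b_mid, jar_c_mid, jar_d_mid, jar_e_mid's own z axis and vertical below 0.12 rad and x of jar_b_mid in the frame of rack between -0.02 and 0.02 m and y of jar_b_mid in the frame of rack between -0.1 and 0.185 m and x of jar_c_mid in the frame of rack between -0.02 and 0.02 m and y of jar_c_mid in the frame of rack between -0.1 and 0.185 m and x of jar_d_mid in the frame of rack between -0.02 and 0.02 m and y of jar_d_mid in the frame of rack between -0.1 and 0.185 m and x of jar_e_mid in the frame of rack between -0.02 and 0.02 m and y of jar_e_mid in the frame of rack between -0.1 and 0.185 m), for 0.2 s.
3. the dial is back at its zero stop (value of joint dial below 0.1 rad), for 0.2 s.
At the end, for the whole second after the job is handed in: Every jar stands upright (within 0.12 rad) and at rest on the floor of a bay of the rack (its centre within 20 mm of the row's centre line and no more than 6 mm above where it sits when down on the bay floor), every cap is within 0.12 rad of tight, and the dial is within 0.1 rad of its zero stop (all of step 1 and all of step 2 and value of joint dial below 0.1 rad and linear speed of each of jar_a, jar_b, jar_c, jar_d, jar_e below 0.02 m/s); the robot touches nothing.
It fails at once if a jar went down into the rack while its cap was loose ((x of jar_a_mid in the frame of rack between -0.02 and 0.02 m and y of jar_a_mid in the frame of rack between -0.1 and 0.185 m and z of jar_a_mid in the frame of rack below 0.052 m and angle between jar_a_mid's own z axis and vertical below 0.12 rad and value of joint jar_a_cap above 0.2 rad) or (x of jar_b_mid in the frame of rack between -0.02 and 0.02 m and y of jar_b_mid in the frame of rack between -0.1 and 0.185 m and z of jar_b_mid in the frame of rack below 0.052 m and angle between jar_b_mid's own z axis and vertical below 0.12 rad and value of joint jar_b_cap above 0.2 rad) or (x of jar_c_mid in the frame of rack between -0.02 and 0.02 m and y of jar_c_mid in the frame of rack between -0.1 and 0.185 m and z of jar_c_mid in the frame of rack below 0.052 m and angle between jar_c_mid's own z axis and vertical below 0.12 rad and value of joint jar_c_cap above 0.2 rad) or (x of jar_d_mid in the frame of rack between -0.02 and 0.02 m and y of jar_d_mid in the frame of rack between -0.1 and 0.185 m and z of jar_d_mid in the frame of rack below 0.052 m and angle between jar_d_mid's own z axis and vertical below 0.12 rad and value of joint jar_d_cap above 0.2 rad) or (x of jar_e_mid in the frame of rack between -0.02 and 0.02 m and y of jar_e_mid in the frame of rack between -0.1 and 0.185 m and z of jar_e_mid in the frame of rack below 0.052 m and angle between jar_e_mid's own z axis and vertical below 0.12 rad and value of joint jar_e_cap above 0.2 rad)).
It fails at once if a bystander was moved more than 30 mm (distance of any of stapler_mid, red_notebook_mid, amber_bottle_mid from where it was at the start of the episode above 0.03 m).
Of jar_a, jar_b, jar_c, jar_d, jar_e only 3 to 4 are there at a start; the rules pass over those that are not, and their reading is None.
At some moment in a run one of jar_a, jar_b, jar_c, jar_d, jar_e may be knocked a few centimetres aside while the robot is not near it.
Once in a run the grip may slacken for a moment while it holds something.
It also fails if it takes over 200 s, if anything falls off the work surface, if the arm or the gripper's body presses on something with over 40 N, if the wrist force passes 120 N, or if a joint passes its speed limit or range.

## Working session

There is one attempt and no reset: what is moved stays moved. The work goes in short steps, Python scripts to look and compute and a tool call to move; the robot and the scene stay as the last step left them, time stands still between calls to the robot, and variables do not carry over. Pictures are saved under pics/ and viewed, at most 14 in all, crops included, and the job is handed in when it is done.

Besides the shell and the picture viewer there is one more tool, called after ">>>" as name(argument=value, ...), one argument or row to a line, values as JSON. drive_tool: Moves the arm, as the interface text tells. Its arguments: {"type":"object","properties":{"rows":{"type":"array","items":{"type":"array","items":{"type":"number"}}},"newtons":{"type":"number"}},"required":["rows"]}

```bash
mkdir -p pics; ls
cat > h.py <<'E'
import numpy as np,cv2,json
from bench import bot
def grab(n):
    f=bot.grab_frame(n); R=cv2.Rodrigues(np.array(f["rvec"],float))[0]; f["R"]=R; f["t"]=np.array(f["tvec"],float).ravel(); f["K"]=np.array(f["camera_matrix"],float); return f
def ray(f,u,v,z):
    d=f["R"].T@np.linalg.inv(f["K"])@np.array([u,v,1.]); c=-f["R"].T@f["t"]; return c+d*(z-c[2])/d[2]
def cloud(f):
    Z=f["z_map"].astype(float); v,u=np.mgrid[:480,:640]; K=f["K"]
    P=np.stack([(u-K[0,2])/K[0,0]*Z,(v-K[1,2])/K[1,1]*Z,Z],-1)-f["t"]; W=P@f["R"]; W[Z<=0]=np.nan; return W
def save(img,n): cv2.imwrite("pics/"+n,cv2.cvtColor(img,cv2.COLOR_RGB2BGR))
E
python3 - <<'E'
from h import *
for n in("top","side"):
    f=grab(n); save(f["frame"],n+"0.png"); print(n,-f["R"].T@f["t"],f["K"][0,0])
print(bot.get_obs())
E
```

```text
pics
top [ 325.68493887  -85.19957828 1547.55077054] 610.6945511417399
side [  630.10683372 -1179.81051167  1056.48759137] 536.1667458948937
{'t': 0.1, 'joints': array([ 1.10879133,  0.53709392, -0.00445487,  1.53872115,  0.00263179,
        1.0673141 , -0.07124153]), 'joint_velocities': array([-0.00125115,  0.00056158,  0.00053334, -0.00160721,  0.00207158,
        0.00046894, -0.0001717 ]), 'joint_torque': array([ 2.12743093e-03, -5.72081816e+01,  9.93491225e-01, -2.52231824e+01,
       -5.62085747e-02,  1.34407196e-02, -4.18916230e-06]), 'eef_pos': array([ 250.40201017, -599.27623829,  251.9449871 ]), 'orientation': array([-3.14006753e+00,  1.32863963e-04,  3.95864479e-01]), 'contact_force': array([ 0.37431877, -0.29257792, -0.12128896]), 'ft_torque': array([-0.03159908, -0.04202465,  0.00841649]), 'grip_force': 0.0, 'opening': 0.9977026698687353}
```

View pics/top0.png

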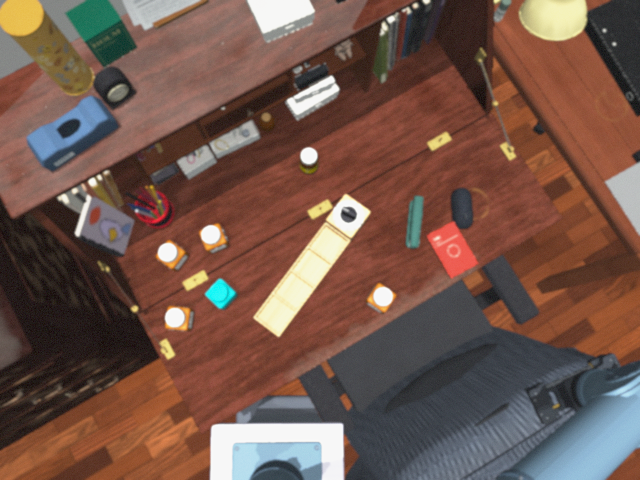

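View pics/side0.png

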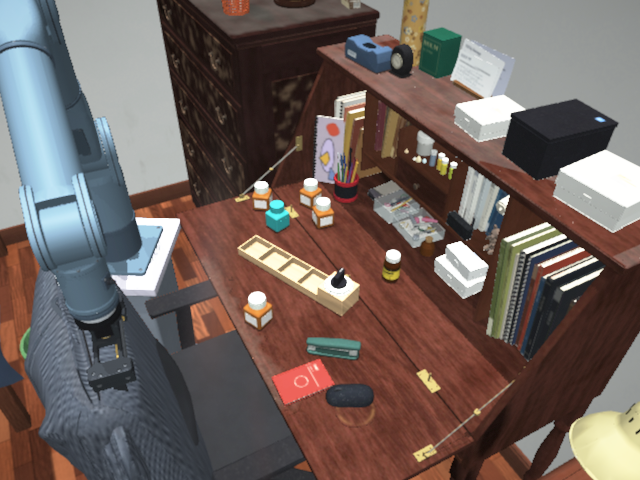

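Top view: four square amber jars, with white caps at (170,254), (212,237), (178,319) and (381,298). Possible confusions are the turquoise jar (220,293) and the round yellow-labelled bottle (309,158). The rack runs from (275,320) to (350,215), with its dial at (348,214).

```bash
cat >> h.py <<'E'
def caps(f,W=None,zr=(78,91)):
    W=cloud(f) if W is None else W
    img=f["frame"].astype(int); m=(img.min(-1)>175)&(np.ptp(img,axis=-1)<40)&(W[...,2]>zr[0])&(W[...,2]<zr[1])
    n,l,s,c=cv2.connectedComponentsWithStats(m.astype(np.uint8)); out=[]
    for i in range(1,n):
        if s[i,4]>60: 
            P=W[l==i]; p=ray(f,*c[i],84); out.append((c[i].round(1),s[i,4],p.round(1),P.mean(0).round(1),np.ptp(P,axis=0).round(0)))
    return out
def body(f,uv,W,zr=(48,58)):
    u,v=map(int,uv); img=f["frame"].astype(int)
    sl=(slice(v-30,v+30),slice(u-30,u+30)); m=(W[sl][...,2]>zr[0])&(W[sl][...,2]<zr[1])
    P=W[sl][m]; r=cv2.minAreaRect(P[:,:2].astype(np.float32)); return r,len(P)
E
python3 - <<'E'
from h import *
f=grab("top");W=cloud(f)
for c in caps(f,W): print(*c, body(f,c[0],W))
# also the bottle
print("bottle",W[158,309],"turq",W[293,220],"desk",W[380,250])
img=f["frame"]; hsv=cv2.cvtColor(img,cv2.COLOR_RGB2HSV)
def obb(m,name):
    P=W[m]; r=cv2.minAreaRect(P[:,:2].astype(np.float32)); print(name,len(P),r,np.median(P[:,2]))
reg=np.zeros((480,640),bool); reg[185:345,245:380]=1
m=reg&(W[...,2]>22)&(W[...,2]<30); obb(m,"rackrim")
m=reg&(W[...,2]>52)&(W[...,2]<62); obb(m,"block")
m=reg&(W[...,2]>64)&(W[...,2]<110); obb(m,"knob"); print(np.nanmax(W[m][:,2]))
P=W[m]; print(P.round(0)[::3].tolist())
s=grab("side"); 
t=cv2.resize(img[180:345,140:410],None,fx=2.9,fy=2.9,interpolation=cv2.INTER_CUBIC); save(t,"topcrop.png")
E
```

```text
[308.2 155.6] 170 [802.7 -78.8  84. ] [801.8 -78.8  86.8] [41. 35. 13.] (((790.7033081054688, -79.69189453125), (22.405790328979492, 46.28019714355469), 7.837679862976074), 33)
[632.9 179.4] 98 [ 738.  -886.3   84. ] [ 737.9 -886.1   84.3] [55. 29. 12.] (((717.1845092773438, -888.87890625), (100.86832427978516, 14.531766891479492), 29.624319076538086), 115)
[209.9 234.1] 228 [604.1 161.4  84. ] [604.1 161.4  84.1] [41. 44. 13.] (((592.062744140625, 192.7288818359375), (56.36910629272461, 122.99615478515625), 21.679536819458008), 216)
[166.9 252. ] 237 [560.4 264.4  84. ] [560.4 264.4  84. ] [40. 43. 12.] (((580.6087036132812, 282.0964050292969), (115.87928771972656, 61.76752853393555), 41.42165756225586), 176)
[382.2 296. ] 237 [ 451.4 -254.9   84. ] [ 451.4 -254.9   84. ] [43. 42. 12.] (((451.2893981933594, -254.6717987060547), (55.294071197509766, 56.32377243041992), 55.2894172668457), 208)
[174.1 317. ] 258 [403.9 241.2  84. ] [403.9 241.2  84.4] [43. 43. 13.] (((403.6228332519531, 264.41156005859375), (105.05072021484375, 58.01342010498047), 89.68206024169922), 207)
bottle [793.8
[... 4416 characters left out ...]
.0, 85.0], [468.0, -245.0, 84.0], [466.0, -243.0, 85.0], [465.0, -238.0, 65.0], [464.0, -243.0, 78.0], [462.0, -236.0, 75.0], [462.0, -243.0, 77.0], [459.0, -235.0, 84.0], [459.0, -243.0, 84.0], [458.0, -235.0, 66.0], [456.0, -241.0, 81.0], [456.0, -247.0, 85.0], [454.0, -238.0, 84.0], [454.0, -245.0, 84.0], [451.0, -235.0, 88.0], [452.0, -243.0, 82.0], [450.0, -234.0, 75.0], [449.0, -241.0, 79.0], [450.0, -248.0, 78.0], [447.0, -238.0, 83.0], [447.0, -246.0, 77.0], [445.0, -238.0, 80.0], [444.0, -245.0, 85.0], [442.0, -238.0, 83.0], [442.0, -245.0, 85.0], [440.0, -238.0, 82.0], [440.0, -247.0, 83.0], [437.0, -242.0, 86.0], [436.0, -241.0, 70.0], [435.0, -247.0, 84.0], [433.0, -247.0, 79.0]]
```

View pics/topcrop.png

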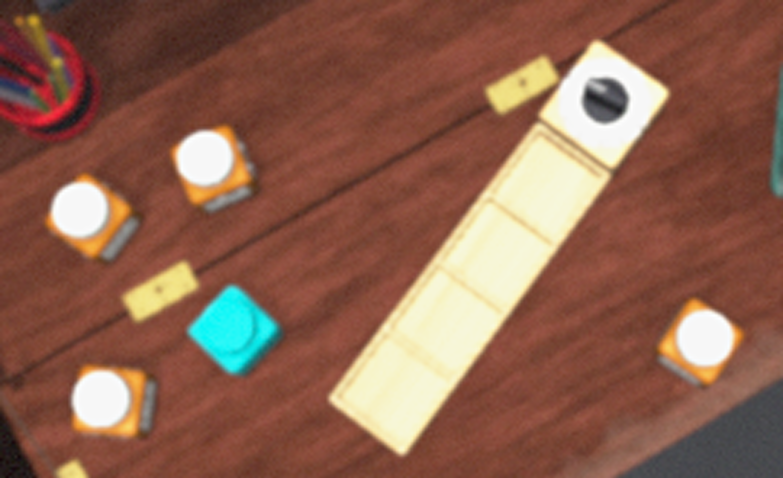

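Top crop confirms four amber square jars, with caps at crop (205,157), (80,208), (101,399) and (704,337). It also shows the turquoise look-alike at (235,325), which I leave alone, four bays and the dial at (605,100). Next I move over the right jar, at (451,-255).

>>> drive_tool(
  rows=[
    [0.032, -0.024, 0.01, 0, 0, 0, 1],
    [0.032, -0.024, 0.01, 0, 0, 0, 1],
    [0.032, -0.024, 0.01, 0, 0, 0, 1],
    [0.032, -0.024, 0.01, 0, 0, 0, 1],
    [0.032, -0.024, 0.01, 0, 0, 0, 1],
  ],
  newtons=15,
)

```text
t: 0.82
eef_pos: [352.5, -426.1, 202.4]
orientation: [-3.142, -0.0, 0.396]
contact_force: [-0.3, 0.1, -0.1]
opening: 1.002
grip_force: 0.0
```

>>> drive_tool(
  rows=[
    [0.032, -0.024, 0.01, 0, 0, 0, 1],
    [0.032, -0.024, 0.01, 0, 0, 0, 1],
    [0.032, -0.024, 0.01, 0, 0, 0, 1],
    [0.032, -0.024, 0.01, 0, 0, 0, 1],
    [0.03, -0.024, 0.01, 0, 0, 0, 1],
  ],
)

```text
t: 1.45
eef_pos: [452.1, -254.5, 152.4]
orientation: [3.141, -0.0, 0.396]
contact_force: [0.2, -0.6, -0.5]
opening: 1.0
grip_force: 0.0
```

>>> drive_tool(
  rows=[
    [0, 0, 0, 0, 0, -0.15, 1],
    [0, 0, 0, 0, 0, -0.15, 1],
    [0, 0, 0, 0, 0, -0.15, 1],
    [0, 0, 0, 0, 0, -0.15, 1],
    [0, 0, 0, 0, 0, -0.15, 1],
  ],
)

```text
t: 2.08
eef_pos: [451.4, -255.7, 152.6]
orientation: [-3.141, 0.0, 1.151]
contact_force: [-1.4, -1.2, -0.4]
opening: 0.998
grip_force: 0.0
```

>>> drive_tool(
  rows=[
    [0, 0, 0, 0, 0, -0.15, 1],
    [0, 0, 0, 0, 0, -0.15, 1],
    [0, 0, 0, 0, 0, -0.15, 1],
    [0, 0, 0, 0, 0, 0, 1],
  ],
)

```text
t: 2.58
eef_pos: [451.3, -255.8, 152.6]
orientation: [-3.142, -0.0, 1.594]
contact_force: [-0.3, -0.7, 1.0]
opening: 1.002
grip_force: 0.0
```

```bash
cat >> h.py <<'E'
from scipy.spatial.transform import Rotation as Ro
def st():
    o=bot.get_obs(); print("t",round(o["t"],2),"p",o["eef_pos"].round(1),"rpy",o["orientation"].round(3),"j",o["joints"].round(2),"F",o["contact_force"].round(1),"Tz",o["ft_torque"].round(3),"op",round(o["opening"],3),"g",round(o["grip_force"],1)); return o
def to(x,y,z,o=None):
    "shift in the tool's axes, mm, to a world point"
    o=o or bot.get_obs(); d=Ro.from_euler("xyz",o["orientation"]).inv().apply(np.array([x,y,z])-o["eef_pos"]); print("tool shift",d.round(1),"len",np.linalg.norm(d).round(0)); return d
E
python3 - <<'E'
from h import *
st(); to(451.4,-254.9,73)
E
```

```text
t 2.58 p [ 451.3 -255.8  152.6] rpy [-3.142 -0.     1.594] j [ 0.74  0.49 -0.39  1.95  0.26  0.76  0.22] F [-0.3 -0.7  1. ] Tz [-0.019 -0.044 -0.001] op 1.002 g 0.0
tool shift [ 0.9  0.1 79.6] len 80.0
```

>>> drive_tool(
  rows=[
    [0.001, 0, 0.03, 0, 0, 0, 1],
    [0, 0, 0.03, 0, 0, 0, 1],
    [0, 0, 0.02, 0, 0, 0, 1],
    [0, 0, 0, 0, 0, 0, 0.3],
    [0, 0, 0, 0, 0, 0, 0.3],
  ],
)

```text
t: 3.2
eef_pos: [451.9, -254.9, 73.4]
orientation: [3.141, 0.001, 1.594]
contact_force: [1.2, -0.6, -1.2]
opening: 0.799
grip_force: 0.0
```

>>> drive_tool(
  rows=[
    [0, 0, 0, 0, 0, 0, 0.3],
    [0, 0, 0, 0, 0, 0, 0.3],
    [0, 0, 0, 0, 0, 0, 0.3],
  ],
)

```text
t: 3.58
eef_pos: [451.8, -254.9, 73.1]
orientation: [3.141, 0.0, 1.596]
contact_force: [2.1, -0.7, 0.3]
opening: 0.483
grip_force: 15.0
```

```bash
python3 -c "
from h import *
st()"
```

```text
t 3.58 p [ 451.8 -254.9   73.1] rpy [3.141 0.    1.596] j [ 0.69  0.62 -0.33  1.98  0.34  0.6   0.15] F [ 2.1 -0.7  0.3] Tz [-0.17  -0.144 -0.008] op 0.483 g 15.0
```

>>> drive_tool(
  rows=[
    [0, 0, 0, 0, 0, 0.15, 0.3],
    [0, 0, 0, 0, 0, 0.15, 0.3],
  ],
)

```text
t: 3.82
eef_pos: [452.3, -255.0, 73.2]
orientation: [3.14, -0.0, 1.291]
contact_force: [1.6, -0.6, -0.7]
opening: 0.485
grip_force: 15.0
```

```bash
python3 -c "
from h import *
st()"
```

```text
t 3.83 p [ 452.3 -255.    73.2] rpy [ 3.14  -0.     1.291] j [ 0.63  0.61 -0.25  1.98  0.26  0.58 -0.09] F [ 1.6 -0.6 -0.7] Tz [-0.094 -0.348 -0.012] op 0.485 g 15.0
```

>>> drive_tool(
  rows=[
    [0, 0, 0, 0, 0, 0.15, 0.3],
    [0, 0, 0, 0, 0, 0.15, 0.3],
  ],
)

```text
t: 4.08
eef_pos: [452.2, -255.2, 73.2]
orientation: [3.14, -0.0, 0.991]
contact_force: [0.8, -1.1, 1.6]
opening: 0.483
grip_force: 15.0
```

```bash
python3 -c "
from h import *
st()"
```

```text
t 4.08 p [ 452.2 -255.2   73.2] rpy [ 3.14  -0.     0.991] j [ 0.57  0.6  -0.18  1.99  0.19  0.57 -0.32] F [ 0.8 -1.1  1.6] Tz [-0.306 -0.213  0.007] op 0.483 g 15.0
```

>>> drive_tool(
  rows=[
    [0, 0, 0, 0, 0, 0.15, 0.3],
    [0, 0, 0, 0, 0, 0.15, 0.3],
  ],
)

```text
t: 4.32
eef_pos: [452.0, -255.3, 73.1]
orientation: [3.14, -0.0, 0.691]
contact_force: [-0.1, -1.0, 0.9]
opening: 0.481
grip_force: 15.0
```

```bash
python3 -c "
from h import *
st()"
```

```text
t 4.33 p [ 452.  -255.3   73.1] rpy [ 3.14  -0.     0.691] j [ 0.51  0.6  -0.1   1.99  0.11  0.56 -0.55] F [-0.1 -1.   0.9] Tz [-0.29  -0.018 -0.046] op 0.481 g 15.0
```

>>> drive_tool(
  rows=[
    [0, 0, 0, 0, 0, 0.15, 0.3],
    [0, 0, 0, 0, 0, 0.15, 0.3],
    [0, 0, 0, 0, 0, 0.15, 0.3],
    [0, 0, 0, 0, 0, 0.15, 0.3],
  ],
)

```text
t: 4.82
eef_pos: [451.7, -254.8, 73.1]
orientation: [3.141, -0.001, 0.091]
contact_force: [-0.6, 0.2, 2.5]
opening: 0.482
grip_force: 15.0
```

```bash
python3 -c "
from h import *
st()"
```

```text
t 4.83 p [ 451.7 -254.8   73.1] rpy [ 3.141e+00 -1.000e-03  9.100e-02] j [ 0.38  0.59  0.05  2.   -0.06  0.55 -1.  ] F [-0.6  0.2  2.5] Tz [0.074 0.108 0.05 ] op 0.482 g 15.0
```

>>> drive_tool(
  rows=[
    [0, 0, 0, 0, 0, 0, 1],
    [0, 0, 0, 0, 0, 0, 1],
    [0, 0, 0, 0, 0, 0, 1],
    [0, 0, -0.04, 0, 0, 0, 1],
    [0, 0, -0.05, 0, 0, 0, 1],
  ],
)

```text
t: 5.45
eef_pos: [450.6, -254.3, 162.9]
orientation: [-3.14, 0.002, 0.097]
contact_force: [1.0, 0.6, -0.0]
opening: 0.993
grip_force: 0.0
```

>>> drive_tool(
  rows=[
    [0, -0.05, 0, 0, 0, 0, 1],
    [0, -0.05, 0, 0, 0, 0, 1],
    [0, -0.05, 0, 0, 0, 0, 1],
    [0, -0.05, 0, 0, 0, 0, 1],
    [0, -0.05, 0, 0, 0, 0, 1],
  ],
)

```text
t: 6.08
eef_pos: [427.3, -4.4, 162.9]
orientation: [3.142, -0.001, 0.097]
contact_force: [0.3, 1.1, 0.2]
opening: 0.998
grip_force: 0.0
```

>>> drive_tool(
  rows=[
    [0, -0.05, 0, 0, 0, 0, 1],
    [0, -0.05, 0, 0, 0, 0, 1],
    [0, -0.05, 0, 0, 0, 0, 1],
    [0, -0.05, 0, 0, 0, 0, 1],
    [-0.003, -0.048, 0, 0, 0, 0, 1],
  ],
)

```text
t: 6.7
eef_pos: [400.7, 242.3, 162.8]
orientation: [-3.141, -0.001, 0.097]
contact_force: [0.6, -0.1, 0.1]
opening: 0.998
grip_force: 0.0
```

>>> drive_tool(
  rows=[
    [0, 0, 0, 0, 0, -0.17, 1],
    [0, 0, 0, 0, 0, -0.17, 1],
    [0, 0, 0, 0, 0, -0.17, 1],
    [0, 0, 0, 0, 0, -0.17, 1],
    [0, 0, 0, 0, 0, -0.17, 1],
  ],
)

```text
t: 7.32
eef_pos: [400.8, 240.6, 162.7]
orientation: [3.142, 0.0, 0.952]
contact_force: [-0.4, 0.7, -1.1]
opening: 0.999
grip_force: 0.0
```

>>> drive_tool(
  rows=[
    [0, 0, 0, 0, 0, -0.17, 1],
    [0, 0, 0, 0, 0, -0.17, 1],
    [0, 0, 0, 0, 0, -0.17, 1],
    [0, 0, 0, 0, 0, -0.17, 1],
    [0, 0, 0, 0, 0, -0.17, 1],
  ],
)

```text
t: 7.95
eef_pos: [400.9, 240.5, 162.7]
orientation: [3.142, 0.0, 1.802]
contact_force: [0.4, -0.4, 0.0]
opening: 0.998
grip_force: 0.0
```

>>> drive_tool(
  rows=[
    [0, 0, 0, 0, 0, -0.17, 1],
    [0, 0, 0, 0, 0, -0.17, 1],
    [0, 0, 0, 0, 0, -0.17, 1],
    [0, 0, 0, 0, 0, -0.17, 1],
    [0, 0, 0, 0, 0, 0, 1],
  ],
)

```text
t: 8.57
eef_pos: [400.9, 240.5, 162.6]
orientation: [-3.142, -0.0, 2.475]
contact_force: [-0.3, -0.2, 0.5]
opening: 1.0
grip_force: 0.0
```

Run:
```python
from h import *
st(); f=grab("top");W=cloud(f)
for c in caps(f,W): print(*c)
save(cv2.resize(f["frame"][210:350,120:420],None,fx=2.6,fy=2.6,interpolation=cv2.INTER_CUBIC),"top1.png")
to(403.9,241.2,73)
```

```text
t 8.57 p [400.9 240.5 162.6] rpy [-3.142 -0.     2.475] j [-0.11  0.44 -0.63  2.05  0.37  0.76 -0.07] F [-0.3 -0.2  0.5] Tz [-0.026 -0.163 -0.02 ] op 1.0 g 0.0
[317.4  89.6] 70 [ 978.1 -102.8   84. ] [ 977.7 -102.8   84.9] [44. 87. 13.]
[308.2 155.7] 162 [802.3 -78.9  84. ] [801.5 -78.9  86.6] [38. 38. 13.]
[633.2 178.8] 97 [ 739.6 -887.3   84. ] [ 739.4 -886.9   84.6] [59. 30. 13.]
[209.8 233.9] 237 [604.6 161.7  84. ] [604.6 161.7  84.2] [42. 45. 13.]
[166.8 251.9] 236 [560.6 264.7  84. ] [560.6 264.6  84.1] [43. 44. 13.]
[381.3 297.2] 236 [ 448.5 -252.7   84. ] [ 448.5 -252.8   83.7] [41. 44. 13.]
tool shift [-2.   2.4 89.7] len 90.0
```

View pics/top1.png

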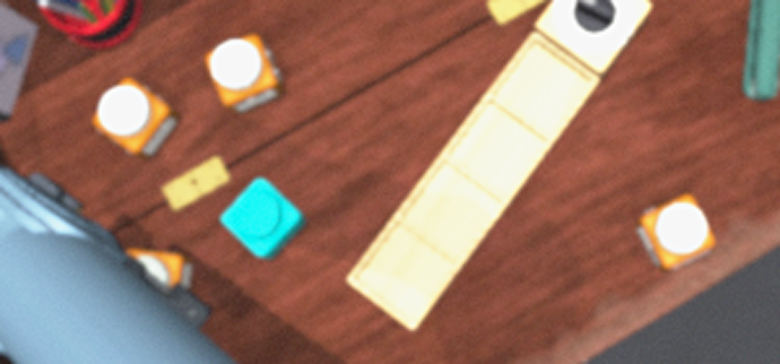

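Top1: the right jar at crop (680,230) turned about 0.55 rad clockwise, less than the 1.5 rad twist. So its cap was loose and is now tight. Next is the near-left jar.

>>> drive_tool(
  rows=[
    [-0.002, 0.002, 0.03, 0, 0, 0, 1],
    [0, 0, 0.03, 0, 0, 0, 1],
    [0, 0, 0.03, 0, 0, 0, 1],
    [0, 0, 0, 0, 0, 0, 0.3],
    [0, 0, 0, 0, 0, 0, 0.3],
  ],
)

```text
t: 9.25
eef_pos: [404.0, 241.5, 73.6]
orientation: [3.141, 0.0, 2.475]
contact_force: [0.2, 0.3, -0.6]
opening: 0.8
grip_force: 0.0
```

>>> drive_tool(
  rows=[
    [0, 0, 0, 0, 0, 0, 0.3],
    [0, 0, 0, 0, 0, 0, 0.3],
    [0, 0, 0, 0, 0, 0, 0.3],
  ],
)

```text
t: 9.62
eef_pos: [404.0, 241.3, 73.2]
orientation: [3.141, 0.0, 2.476]
contact_force: [0.7, 1.2, 1.8]
opening: 0.485
grip_force: 15.0
```

>>> drive_tool(
  rows=[
    [0, 0, 0, 0, 0, 0.15, 0.3],
    [0, 0, 0, 0, 0, 0.15, 0.3],
    [0, 0, 0, 0, 0, 0.15, 0.3],
    [0, 0, 0, 0, 0, 0.15, 0.3],
    [0, 0, 0, 0, 0, 0.15, 0.3],
  ],
)

```text
t: 10.25
eef_pos: [403.9, 241.2, 73.1]
orientation: [3.141, -0.0, 1.721]
contact_force: [-0.2, -0.9, 2.4]
opening: 0.482
grip_force: 15.0
```

>>> drive_tool(
  rows=[
    [0, 0, 0, 0, 0, 0.15, 0.3],
    [0, 0, 0, 0, 0, 0.15, 0.3],
    [0, 0, 0, 0, 0, 0.15, 0.3],
    [0, 0, 0, 0, 0, 0.15, 0.3],
    [0, 0, 0, 0, 0, 0.15, 0.3],
  ],
)

```text
t: 10.88
eef_pos: [403.9, 241.3, 73.1]
orientation: [3.141, -0.001, 0.971]
contact_force: [0.4, 0.2, 2.5]
opening: 0.484
grip_force: 15.0
```

>>> drive_tool(
  rows=[
    [0, 0, 0, 0, 0, 0, 1],
    [0, 0, 0, 0, 0, 0, 1],
    [0, 0, 0, 0, 0, 0, 1],
    [0, 0, -0.04, 0, 0, 0, 1],
    [0, 0, -0.05, 0, 0, 0, 1],
  ],
)

```text
t: 11.5
eef_pos: [402.8, 240.5, 163.0]
orientation: [-3.14, 0.003, 0.977]
contact_force: [1.7, 0.3, 0.2]
opening: 0.994
grip_force: 0.0
```

Run:
```python
from h import *
st(); to(560.5,264.5,163)
```

```text
t 11.5 p [402.8 240.5 163. ] rpy [-3.14e+00  3.00e-03  9.77e-01] j [-0.48  0.38 -0.18  2.07  0.1   0.71 -1.32] F [1.7 0.3 0.2] Tz [ 0.019 -0.066 -0.028] op 0.994 g 0.0
tool shift [108.1 117.2  -0.4] len 159.0
```

Run:
```python
from h import *
f=grab("top");W=cloud(f)
m=(W[...,2]>95)&(W[...,0]>400)&(W[...,0]<760)&(W[...,1]>60)&(W[...,1]<450)
# exclude arm: show grid of max heights at 30 mm
H={}
for p in W[m]: 
    k=(int(p[0]//40*40),int(p[1]//40*40)); H[k]=max(H.get(k,0),int(p[2]))
for x in range(720,390,-40): print(x,[H.get((x,y),0) for y in range(440,40,-40)])
```

```text
720 [444, 502, 503, 501, 504, 481, 448, 446, 446, 0]
680 [444, 505, 506, 498, 494, 446, 446, 0, 0, 0]
640 [445, 501, 504, 447, 446, 441, 0, 0, 0, 0]
600 [445, 449, 445, 442, 0, 0, 0, 0, 0, 0]
560 [444, 447, 125, 0, 0, 0, 0, 0, 0, 0]
520 [327, 329, 233, 0, 0, 0, 0, 0, 0, 0]
480 [0, 235, 213, 0, 0, 0, 260, 258, 0, 0]
440 [0, 0, 141, 0, 0, 515, 529, 265, 0, 0]
400 [498, 498, 0, 0, 519, 543, 561, 556, 0, 0]
```

Run:
```python
from h import *
f=grab("top");W=cloud(f)
for u,v in [(152,208),(147,195),(155,190),(140,205),(168,205),(160,220),(130,230),(110,220),(120,245),(100,200),(105,265),(130,300),(200,160),(160,175)]: print((u,v),W[v,u].round(0))
```

```text
(152, 208) [684. 321.  24.]
(147, 195) [701. 316.  93.]
(155, 190) [737. 321.   3.]
(140, 205) [686. 344.  51.]
(168, 205) [682. 270.  67.]
(160, 220) [644. 289.  66.]
(130, 230) [632. 381.   1.]
(110, 220) [632. 393. 124.]
(120, 245) [586. 392.  41.]
(100, 200) [664. 396. 191.]
(105, 265) [522. 395. 135.]
(130, 300) [406. 208. 558.]
(200, 160) [818. 206.   5.]
(160, 175) [772. 305.  21.]
```

>>> drive_tool(
  rows=[
    [0, 0, 0, 0, 0, -0.17, 1],
    [0, 0, 0, 0, 0, -0.17, 1],
    [0, 0, 0, 0, 0, -0.17, 1],
    [0, 0, 0, 0, 0, -0.17, 1],
    [0, 0, 0, 0, 0, -0.17, 1],
  ],
)

```text
t: 12.22
eef_pos: [403.3, 240.8, 162.0]
orientation: [-3.141, 0.0, 1.832]
contact_force: [0.8, 0.7, -0.2]
opening: 1.0
grip_force: 0.0
```

>>> drive_tool(
  rows=[
    [0, 0, 0, 0, 0, -0.17, 1],
    [0, 0, 0, 0, 0, -0.17, 1],
    [0, 0, 0, 0, 0, -0.17, 1],
    [0, 0, 0, 0, 0, -0.17, 1],
    [0, 0, 0, 0, 0, -0.17, 1],
  ],
)

```text
t: 12.85
eef_pos: [403.3, 240.8, 162.1]
orientation: [-3.141, -0.001, 2.682]
contact_force: [0.2, -0.4, 0.0]
opening: 1.0
grip_force: 0.0
```

>>> drive_tool(
  rows=[
    [0, 0, 0, 0, 0, -0.17, 1],
    [0, 0, 0, 0, 0, -0.17, 1],
    [0, 0, 0, 0, 0, -0.17, 1],
    [0, 0, 0, 0, 0, -0.17, 1],
    [0, 0, 0, 0, 0, -0.17, 1],
  ],
)

```text
t: 13.48
eef_pos: [403.3, 240.8, 162.1]
orientation: [3.141, -0.001, -2.751]
contact_force: [0.1, -1.1, 0.5]
opening: 0.999
grip_force: 0.0
```

>>> drive_tool(
  rows=[
    [0, 0, 0, 0, 0, -0.17, 1],
    [0, 0, 0, 0, 0, -0.17, 1],
    [0, 0, 0, 0, 0, -0.17, 1],
    [0, 0, 0, 0, 0, -0.17, 1],
    [0, 0, 0, 0, 0, 0, 1],
  ],
)

```text
t: 14.1
eef_pos: [403.4, 240.9, 162.1]
orientation: [3.14, -0.0, -2.079]
contact_force: [-0.2, -0.5, -0.0]
opening: 0.999
grip_force: 0.0
```

Run:
```python
from h import *
st(); to(560.5,264.5,163)
```

```text
t 14.1 p [403.4 240.9 162.1] rpy [ 3.14  -0.    -2.079] j [ 0.1   0.54 -0.92  2.04  0.58  0.85  1.48] F [-0.2 -0.5 -0. ] Tz [ 0.08  -0.091 -0.005] op 0.999 g 0.0
tool shift [ -97.1 -125.8   -1.1] len 159.0
```

>>> drive_tool(
  rows=[
    [-0.0243, -0.0315, 0, 0, 0, 0, 1],
    [-0.0243, -0.0315, 0, 0, 0, 0, 1],
    [-0.0243, -0.0315, 0, 0, 0, 0, 1],
    [-0.0243, -0.0315, 0, 0, 0, 0, 1],
    [0, 0, 0, 0, 0, 0, 1],
  ],
)

```text
t: 14.72
eef_pos: [563.2, 264.7, 162.0]
orientation: [-3.142, 0.001, -2.083]
contact_force: [-0.3, 0.4, 0.6]
opening: 1.002
grip_force: 0.0
```

Run:
```python
from h import *
st(); to(560.5,264.5,73)
```

```text
t 14.72 p [563.2 264.7 162. ] rpy [-3.142e+00  1.000e-03 -2.083e+00] j [ 0.05  0.75 -0.84  1.65  0.63  1.03  1.64] F [-0.3  0.4  0.6] Tz [ 0.086 -0.035  0.038] op 1.002 g 0.0
tool shift [ 1.6  2.2 89. ] len 89.0
```

>>> drive_tool(
  rows=[
    [0.0015, 0.002, 0.03, 0, 0, 0, 1],
    [0, 0, 0.03, 0, 0, 0, 1],
    [0, 0, 0.029, 0, 0, 0, 1],
    [0, 0, 0, 0, 0, 0, 0.3],
    [0, 0, 0, 0, 0, 0, 0.3],
  ],
)

```text
t: 15.35
eef_pos: [558.4, 265.2, 74.7]
orientation: [-3.141, 0.001, -2.078]
contact_force: [1.0, -0.5, 0.3]
opening: 0.796
grip_force: 0.0
```

>>> drive_tool(
  rows=[
    [0, 0, 0, 0, 0, 0, 0.3],
    [0, 0, 0, 0, 0, 0, 0.3],
    [0, 0, 0, 0, 0, 0, 0.3],
  ],
)

```text
t: 15.72
eef_pos: [559.8, 264.4, 74.6]
orientation: [-3.14, 0.001, -2.078]
contact_force: [2.3, -0.3, 3.8]
opening: 0.484
grip_force: 14.9
```

>>> drive_tool(
  rows=[
    [0, 0, 0, 0, 0, 0.14, 0.3],
    [0, 0, 0, 0, 0, 0.14, 0.3],
    [0, 0, 0, 0, 0, 0.14, 0.3],
    [0, 0, 0, 0, 0, 0.14, 0.3],
    [0, 0, 0, 0, 0, 0.14, 0.3],
  ],
)

```text
t: 16.35
eef_pos: [557.2, 265.5, 73.7]
orientation: [3.14, -0.001, -2.781]
contact_force: [-1.7, 0.4, 0.1]
opening: 0.48
grip_force: 14.9
```

>>> drive_tool(
  rows=[
    [0, 0, 0, 0, 0, 0.14, 0.3],
    [0, 0, 0, 0, 0, 0.14, 0.3],
    [0, 0, 0, 0, 0, 0.14, 0.3],
    [0, 0, 0, 0, 0, 0.14, 0.3],
    [0, 0, 0, 0, 0, 0.14, 0.3],
  ],
)

```text
t: 16.98
eef_pos: [558.0, 264.9, 73.7]
orientation: [3.141, -0.001, 2.801]
contact_force: [-0.5, 0.1, -0.5]
opening: 0.48
grip_force: 15.0
```

>>> drive_tool(
  rows=[
    [0, 0, 0, 0, 0, 0, 1],
    [0, 0, 0, 0, 0, 0, 1],
    [0, 0, 0, 0, 0, 0, 1],
    [0, 0, -0.04, 0, 0, 0, 1],
    [0, 0, -0.05, 0, 0, 0, 1],
  ],
)

```text
t: 17.6
eef_pos: [557.7, 264.1, 163.7]
orientation: [-3.14, -0.002, 2.807]
contact_force: [0.2, -0.7, 0.1]
opening: 0.994
grip_force: 0.0
```

Run:
```python
from h import *
st(); to(604.3,161.5,163)
```

```text
t 17.6 p [557.7 264.1 163.7] rpy [-3.140e+00 -2.000e-03  2.807e+00] j [-0.16  0.64 -0.51  1.67  0.37  0.93  0.43] F [ 0.2 -0.7  0.1] Tz [ 0.036 -0.198 -0.035] op 0.994 g 0.0
tool shift [-77.7 -81.6   0.7] len 113.0
```

Run:
```python
from h import *
f=grab("top");W=cloud(f)
for y in range(40,340,40):
    m=(W[...,2]>435)&(W[...,2]<458)&(abs(W[...,1]-y)<8)&(W[...,0]>500); print(y,np.sort(W[m][:,0])[:3].round(0), end=' | ')
f=grab("side");s=cloud(f); img=f["frame"]; save(img,"side1.png")
```

```text
40 [814. 814. 816.] | 80 [790. 790. 791.] | 120 [767. 768. 769.] | 160 [742. 745. 746.] | 200 [720. 721. 722.] | 240 [590. 592. 698.] | 280 [676. 676. 677.] | 320 [650. 651. 651.] |
```

View pics/side1.png

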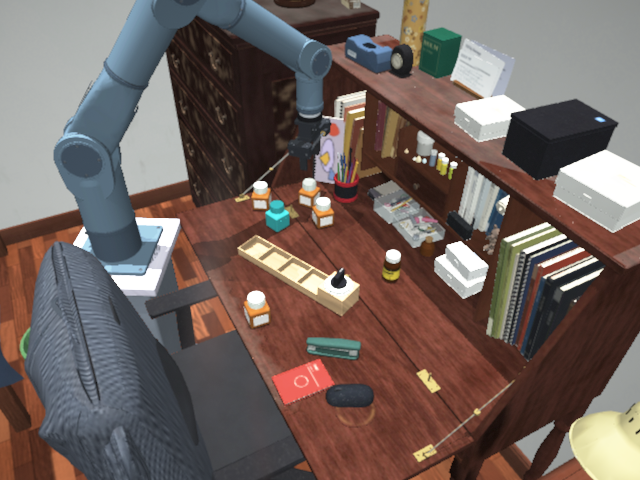

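Side1: the arm is over the left jars at (310,190), and the shelf edge is clear of it by more than 100 mm. On to the third left jar.

>>> drive_tool(
  rows=[
    [-0.0259, -0.0272, 0, 0, 0, 0, 1],
    [-0.0259, -0.0272, 0, 0, 0, 0, 1],
    [-0.0259, -0.0272, 0, 0, 0, 0, 1],
    [0, 0, 0, 0, 0, 0, 1],
    [0, 0, 0.03, 0, 0, 0, 1],
  ],
)

```text
t: 18.32
eef_pos: [606.2, 163.1, 134.9]
orientation: [3.138, 0.003, 2.806]
contact_force: [0.5, 0.3, -0.3]
opening: 1.001
grip_force: 0.0
```

Run:
```python
from h import *
st(); to(604.3,161.5,73)
f=grab("top"); print([c[2] for c in caps(f)])
```

```text
t 18.32 p [606.2 163.1 134.9] rpy [3.138e+00 3.000e-03 2.806e+00] j [ 0.    0.69 -0.49  1.67  0.39  0.88  0.59] F [ 0.5  0.3 -0.3] Tz [ 0.048 -0.162 -0.024] op 1.001 g 0.0
tool shift [ 1.5 -2.3 61.9] len 62.0
[array([972.2, -89.5,  84. ]), array([803. , -78.1,  84. ]), array([ 737.5, -887.1,   84. ]), array([555.9, 265.3,  84. ]), array([ 448.3, -252.6,   84. ]), array([401.2, 241. ,  84. ])]
```

>>> drive_tool(
  rows=[
    [0.0015, -0.002, 0.03, 0, 0, 0, 1],
    [0, 0, 0.031, 0, 0, 0, 1],
    [0, 0, 0, 0, 0, 0, 0.3],
    [0, 0, 0, 0, 0, 0, 0.3],
    [0, 0, 0, 0, 0, 0, 0.3],
  ],
)

```text
t: 19.0
eef_pos: [603.7, 161.2, 74.2]
orientation: [3.14, 0.002, 2.806]
contact_force: [0.5, 1.1, -0.2]
opening: 0.682
grip_force: 0.0
```

>>> drive_tool(
  rows=[
    [0, 0, 0, 0, 0, 0, 0.3],
    [0, 0, 0, 0, 0, 0, 0.3],
  ],
)

```text
t: 19.25
eef_pos: [603.3, 160.8, 73.3]
orientation: [3.141, 0.001, 2.806]
contact_force: [-0.2, 0.2, 1.8]
opening: 0.485
grip_force: 15.0
```

>>> drive_tool(
  rows=[
    [0, 0, 0, 0, 0, 0.14, 0.3],
    [0, 0, 0, 0, 0, 0.14, 0.3],
    [0, 0, 0, 0, 0, 0.14, 0.3],
    [0, 0, 0, 0, 0, 0.14, 0.3],
    [0, 0, 0, 0, 0, 0.14, 0.3],
  ],
)

```text
t: 19.88
eef_pos: [603.6, 160.7, 73.3]
orientation: [3.14, 0.0, 2.101]
contact_force: [0.5, -0.7, 2.5]
opening: 0.482
grip_force: 15.0
```

>>> drive_tool(
  rows=[
    [0, 0, 0, 0, 0, 0.14, 0.3],
    [0, 0, 0, 0, 0, 0.14, 0.3],
    [0, 0, 0, 0, 0, 0.14, 0.3],
    [0, 0, 0, 0, 0, 0.14, 0.3],
    [0, 0, 0, 0, 0, 0.14, 0.3],
  ],
)

```text
t: 20.5
eef_pos: [603.3, 160.6, 73.3]
orientation: [3.141, -0.0, 1.401]
contact_force: [0.2, 0.0, 2.5]
opening: 0.479
grip_force: 15.0
```

>>> drive_tool(
  rows=[
    [0, 0, 0, 0, 0, 0, 1],
    [0, 0, 0, 0, 0, 0, 1],
    [0, 0, 0, 0, 0, 0, 1],
    [0, 0, -0.04, 0, 0, 0, 1],
    [0, 0, -0.05, 0, 0, 0, 1],
  ],
)

```text
t: 21.12
eef_pos: [601.9, 160.2, 162.6]
orientation: [-3.139, 0.001, 1.407]
contact_force: [-0.1, 0.4, 0.5]
opening: 0.996
grip_force: 0.0
```

Run:
```python
from h import *
st(); to(450,-100,200)
```

```text
t 21.12 p [601.9 160.2 162.6] rpy [-3.139e+00  1.000e-03  1.407e+00] j [-0.25  0.6  -0.12  1.68  0.09  0.87 -0.57] F [-0.1  0.4  0.5] Tz [-0.061 -0.087 -0.007] op 0.996 g 0.0
tool shift [-281.5 -107.5  -36.8] len 304.0
```

>>> drive_tool(
  rows=[
    [-0.047, -0.018, -0.006, 0, 0, 0, 1],
    [-0.047, -0.018, -0.006, 0, 0, 0, 1],
    [-0.047, -0.018, -0.006, 0, 0, 0, 1],
    [-0.047, -0.018, -0.006, 0, 0, 0, 1],
    [-0.047, -0.018, -0.006, 0, 0, 0, 1],
  ],
)

```text
t: 21.75
eef_pos: [474.6, -57.9, 193.0]
orientation: [3.141, 0.0, 1.407]
contact_force: [1.5, -0.1, 0.3]
opening: 0.999
grip_force: 0.0
```

```bash
cat >> h.py <<'E'
def jarbody(f,c):
    "jar yaw (mod 90 deg) and foot centre from the orange+label mask, rays cast on the body's top edge plane"
    u,v=map(int,c); img=f["frame"]; hsv=cv2.cvtColor(img,cv2.COLOR_RGB2HSV)
    m=((hsv[...,1]>190)&(hsv[...,2]>170)&(hsv[...,0]>8)&(hsv[...,0]<24)).astype(np.uint8)
    w=np.zeros_like(m); cv2.circle(w,(u,v),26,1,-1); m=m&w; W=cloud(f)
    k=m.astype(bool)&(W[...,2]>46)
    cap=np.zeros_like(m); cv2.circle(cap,(u,v),8,1,-1)
    pts=np.argwhere(k|cap.astype(bool))[:,::-1]
    X=np.array([ray(f,a,b,54)[:2] for a,b in pts],np.float32); return cv2.minAreaRect(X),k.sum()
E
python3 - <<'E'
from h import *
st(); f=grab("top"); np.save("f1.npy",f,allow_pickle=True); W=cloud(f)
for c in caps(f,W):
    if 380<c[2][0]<700: print(c[0],c[2],jarbody(f,c[0]))
save(cv2.resize(f["frame"][200:345,130:415],None,fx=2.8,fy=2.8,interpolation=cv2.INTER_CUBIC),"top2.png")
E
```

```text
t 21.75 p [474.6 -57.9 193. ] rpy [3.141 0.    1.407] j [ 0.11  0.33 -0.1   2.03  0.05  0.78 -0.18] F [ 1.5 -0.1  0.3] Tz [-0.047 -0.098 -0.013] op 0.999 g 0.0
[211.  235.5] [600.7 158.7  84. ] (((600.6246948242188, 158.37451171875), (53.19308090209961, 51.03152847290039), 68.74681854248047), np.int64(24))
[166.2 253.6] [556.6 265.8  84. ] (((556.6358642578125, 266.1020812988281), (57.27913284301758, 53.82370376586914), 64.80343627929688), np.int64(42))
[381.2 297.2] [ 448.5 -252.4   84. ] (((449.0025939941406, -251.42739868164062), (52.024925231933594, 52.966529846191406), 24.587646484375), np.int64(10))
[174.3 318.3] [400.9 240.7  84. ] (((401.6147155761719, 240.78440856933594), (52.97511291503906, 53.24765396118164), 1.8325047492980957), np.int64(33))
```

View pics/top2.png

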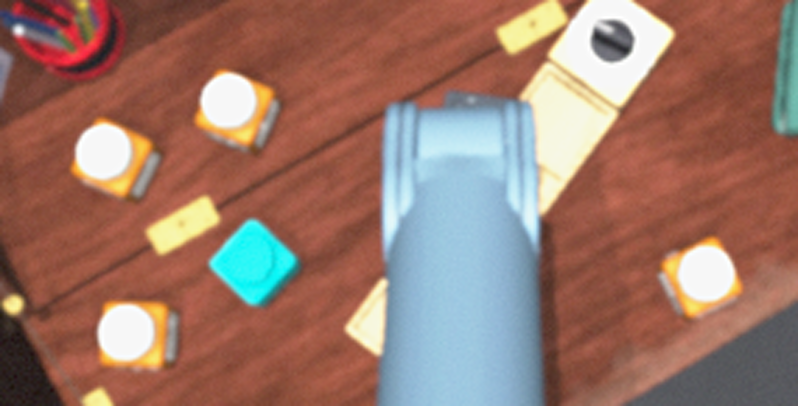

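Top2: arm over the rack, all four jars standing. Jars at crop (103,152) and (127,333) turned by the full twist mod 90°, so they were already tight. I check the first one numerically and fit the rack from the first picture.

Run:
```python
from h import *
f=np.load("f1.npy",allow_pickle=True).item(); g=dict(f)
img=cv2.cvtColor(cv2.imread("pics/top0.png"),cv2.COLOR_BGR2RGB)
def ori(im,c):
    # orange mask incl. blur, cap circle filled, rect of the outline in pixels->plane 54
    hsv=cv2.cvtColor(im,cv2.COLOR_RGB2HSV); u,v=map(int,c)
    m=((hsv[...,1]>165)&(hsv[...,2]>150)&(hsv[...,0]>6)&(hsv[...,0]<26)).astype(np.uint8); w=np.zeros_like(m); cv2.circle(w,(u,v),24,1,-1); m&=w
    cap=np.zeros_like(m); cv2.circle(cap,(u,v),9,1,-1); m|=cap
    X=np.array([ray(f,a,b,54)[:2] for b,a in np.argwhere(m)],np.float32); return cv2.minAreaRect(X)
for n,c0,c1 in [("1",(210,234),(211,235)),("2",(167,252),(166,253)),("R",(382,296),(381,297)),("3",(174,317),(174,318))]:
    print(n,ori(img,c0),ori(f["frame"],c1))
hsv=cv2.cvtColor(img,cv2.COLOR_RGB2HSV)
m=((hsv[...,2]>200)&(hsv[...,1]<110)).astype(np.uint8); m[:, :250]=0;m[:190]=0;m[:,375:]=0;m[342:]=0
m=cv2.morphologyEx(m,cv2.MORPH_CLOSE,np.ones((5,5)))
n,l,s,c=cv2.connectedComponentsWithStats(m); i=1+np.argmax(s[1:,4]); print(s[i])
cn=max(cv2.findContours((l==i).astype(np.uint8),cv2.RETR_EXTERNAL,cv2.CHAIN_APPROX_NONE)[0],key=cv2.contourArea)[:,0]
# split by position along the rack: near part at z=26, block at z=58
A=np.array([ray(f,a,b,26)[:2] for a,b in cn],np.float32); B=np.array([ray(f,a,b,58)[:2] for a,b in cn],np.float32)
near=A[A[:,0]<570]; r=cv2.minAreaRect(near); print("near",r,cv2.boxPoints(r))
blk=B[(B[:,0]>600)]; r=cv2.minAreaRect(blk); print("block",r,cv2.boxPoints(r))
```

```text
1 ((604.8323364257812, 161.4127655029297), (59.18732452392578, 56.37272644042969), 23.603790283203125) ((601.4149780273438, 158.0345001220703), (59.909690856933594, 57.02456283569336), 68.5217056274414)
2 ((561.3814086914062, 265.32666015625), (58.49259948730469, 56.70275115966797), 52.79421615600586) ((557.0297241210938, 266.8667297363281), (62.3371696472168, 57.02919387817383), 63.285072326660156)
R ((450.9502258300781, -256.5113220214844), (56.553184509277344, 55.55965042114258), 54.984493255615234) ((448.97052001953125, -253.65054321289062), (55.15842056274414, 56.70650863647461), 26.096776962280273)
3 ((403.9115295410156, 241.70997619628906), (56.622920989990234, 54.65406036376953), 84.06106567382812) ((402.0137939453125, 239.98135375976562), (59.84221267700195, 55.35658645629883), 89.6959228515625)
[ 254  194  116  143 4797]
near ((486.27508544921875, -50.27130126953125), (81.38247680664062, 262.95269775390625), 52.88527297973633) [[ 356.87845     -3.3851357]
 [ 566.56445   -162.0542   ]
 [ 615.67175    -97.15747  ]
 [ 405.98572     61.511597 ]]
block ((634.7101440429688, -161.83644104003906), (80.789794921875, 137.73899841308594), 53.20774841308594) [[ 555.3655  -152.93817]
 [ 665.6686  -235.43216]
 [ 714.0548  -170.73471]
 [ 603.7517   -88.24072]]
```

All four caps are now tight. Two were loose: the right jar by about 1.0 rad and jar 1 by about 0.6 rad. Rack fit length is 386 mm (384 expected). Bay centres are (413,5), (472,-39), (532,-84) and (591,-128), with the dial at (655,-177). I pick the right jar by its body.

>>> drive_tool(
  rows=[
    [0, 0, 0, 0, 0, -0.152, 1],
    [0, 0, 0, 0, 0, -0.152, 1],
    [0, 0, 0, 0, 0, -0.152, 1],
    [0, 0, 0, 0, 0, -0.153, 1],
    [0, 0, 0, 0, 0, 0, 1],
  ],
)

```text
t: 22.42
eef_pos: [475.5, -56.5, 192.7]
orientation: [3.142, -0.0, 2.014]
contact_force: [-0.3, 0.2, 0.6]
opening: 0.998
grip_force: 0.0
```

Run:
```python
from h import *
st(); to(448.7,-252.5,150)
f=grab("top"); print([c[2] for c in caps(f)])
```

```text
t 22.43 p [475.5 -56.5 192.7] rpy [ 3.142 -0.     2.014] j [ 0.22  0.34 -0.23  2.02  0.11  0.79  0.37] F [-0.3  0.2  0.6] Tz [-0.007 -0.114 -0.005] op 0.998 g 0.0
tool shift [-165.6 -108.3   42.7] len 202.0
[array([972.8, -91.3,  84. ]), array([802.1, -78.4,  84. ]), array([ 737.8, -887.1,   84. ]), array([600.7, 158.9,  84. ]), array([556.4, 265.4,  84. ]), array([ 448.4, -252.9,   84. ]), array([401.2, 241.2,  84. ])]
```

>>> drive_tool(
  rows=[
    [-0.0331, -0.0217, 0.0085, 0, 0, 0, 1],
    [-0.0331, -0.0217, 0.0085, 0, 0, 0, 1],
    [-0.0331, -0.0217, 0.0085, 0, 0, 0, 1],
    [-0.0331, -0.0217, 0.0085, 0, 0, 0, 1],
    [-0.0331, -0.0217, 0.0085, 0, 0, 0, 1],
  ],
)

```text
t: 23.1
eef_pos: [448.6, -253.8, 150.0]
orientation: [3.141, 0.0, 2.012]
contact_force: [0.8, -0.6, -0.0]
opening: 1.001
grip_force: 0.0
```

>>> drive_tool(
  rows=[
    [0, 0, 0, 0, 0, 0, 1],
  ],
)

```text
t: 23.22
eef_pos: [447.3, -255.7, 149.6]
orientation: [-3.14, 0.0, 2.007]
contact_force: [-0.5, 0.5, -0.2]
opening: 0.999
grip_force: 0.0
```

Run:
```python
from h import *
st(); to(448.5,-252.8,42)
```

```text
t 23.23 p [ 447.3 -255.7  149.6] rpy [-3.14   0.     2.007] j [ 0.55  0.46 -0.15  1.97  0.1   0.72  0.77] F [-0.5  0.5 -0.2] Tz [-0.017 -0.158  0.01 ] op 0.999 g 0.0
tool shift [  2.2   2.4 107.6] len 108.0
```

>>> drive_tool(
  rows=[
    [0.002, 0.002, 0.03, 0, 0, 0, 1],
    [0, 0, 0.03, 0, 0, 0, 1],
    [0, 0, 0.03, 0, 0, 0, 1],
    [0, 0, 0.017, 0, 0, 0, 1],
    [0, 0, 0, 0, 0, 0, 0.4],
  ],
  newtons=25,
)

```text
t: 23.85
eef_pos: [449.3, -248.9, 42.6]
orientation: [-3.141, -0.002, 2.015]
contact_force: [0.1, 0.2, 1.7]
opening: 0.907
grip_force: 0.0
```

>>> drive_tool(
  rows=[
    [0, 0, 0, 0, 0, 0, 0.4],
    [0, 0, 0, 0, 0, 0, 0.4],
    [0, 0, 0, 0, 0, 0, 0.4],
    [0, 0, 0, 0, 0, 0, 0.4],
  ],
)

```text
t: 24.35
eef_pos: [449.5, -250.4, 44.0]
orientation: [-3.141, 0.001, 2.014]
contact_force: [-2.8, -0.3, 7.3]
opening: 0.633
grip_force: 25.0
```

>>> drive_tool(
  rows=[
    [0, 0, -0.03, 0, 0, 0, 0.4],
    [0, 0, -0.04, 0, 0, 0, 0.4],
    [0, 0, -0.04, 0, 0, 0, 0.4],
  ],
)

```text
t: 24.72
eef_pos: [449.1, -249.6, 154.2]
orientation: [-3.141, -0.001, 2.015]
contact_force: [0.8, 0.1, -2.4]
opening: 0.635
grip_force: 25.0
```

>>> drive_tool(
  rows=[
    [0, 0, 0, 0, 0, -0.121, 0.4],
    [0, 0, 0, 0, 0, -0.121, 0.4],
    [0, 0, 0, 0, 0, -0.121, 0.4],
    [0, 0, 0, 0, 0, -0.121, 0.4],
    [0, 0, 0, 0, 0, 0, 0.4],
  ],
)

```text
t: 25.35
eef_pos: [449.2, -249.8, 153.1]
orientation: [3.141, -0.0, 2.497]
contact_force: [0.2, 0.6, -3.1]
opening: 0.632
grip_force: 25.0
```

Run:
```python
from h import *
st(); to(590.7,-128.5,150)
f=grab("top"); g=grab("side"); save(g["frame"][150:420,180:460],"side2.png")
print([c[2] for c in caps(f)])
```

```text
t 25.35 p [ 449.2 -249.8  153.1] rpy [ 3.141 -0.     2.497] j [ 0.64  0.46 -0.28  1.96  0.18  0.74  1.18] F [ 0.2  0.6 -3.1] Tz [ 0.035 -0.062  0.004] op 0.632 g 25.0
tool shift [-40.3 181.9   3.1] len 186.0
[array([802.6, -78.1,  84. ]), array([ 740.2, -885.9,   84. ]), array([600.7, 159. ,  84. ]), array([556.1, 265.9,  84. ]), array([400.9, 240.8,  84. ])]
```

View pics/side2.png

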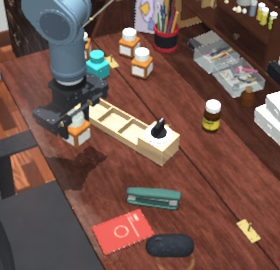

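Side2: jar held upright at (75,130), the rest undisturbed.

>>> drive_tool(
  rows=[
    [-0.008, 0.036, 0, 0, 0, 0, 0.4],
    [-0.008, 0.036, 0, 0, 0, 0, 0.4],
    [-0.008, 0.036, 0, 0, 0, 0, 0.4],
    [-0.008, 0.036, 0, 0, 0, 0, 0.4],
    [-0.008, 0.037, 0, 0, 0, 0, 0.4],
  ],
)

```text
t: 26.08
eef_pos: [590.7, -128.2, 153.0]
orientation: [-3.141, -0.0, 2.497]
contact_force: [-0.6, -0.1, -2.5]
opening: 0.634
grip_force: 25.0
```

>>> drive_tool(
  rows=[
    [0, 0, 0, 0, 0, 0, 0.4],
    [0, 0, 0, 0, 0, 0, 0.4],
  ],
)

```text
t: 26.32
eef_pos: [589.4, -129.4, 152.8]
orientation: [-3.14, -0.001, 2.498]
contact_force: [-0.1, -0.1, -3.8]
opening: 0.639
grip_force: 25.0
```

Run:
```python
from h import *
st(); to(589.6,-127.7,60)
```

```text
t 26.32 p [ 589.4 -129.4  152.8] rpy [-3.140e+00 -1.000e-03  2.498e+00] j [ 0.34  0.6  -0.28  1.73  0.21  0.85  0.9 ] F [-0.1 -0.1 -3.8] Tz [ 0.031 -0.086 -0.029] op 0.639 g 25.0
tool shift [ 0.8  1.6 92.8] len 93.0
```

>>> drive_tool(
  rows=[
    [0.001, 0.0015, 0.03, 0, 0, 0, 0.4],
    [0, 0, 0.03, 0, 0, 0, 0.4],
    [0, 0, 0.025, 0, 0, 0, 0.4],
    [0, 0, 0.01, 0, 0, 0, 0.4],
    [0, 0, 0, 0, 0, 0, 0.4],
  ],
)

```text
t: 26.95
eef_pos: [589.6, -127.9, 58.0]
orientation: [-3.141, -0.001, 2.498]
contact_force: [0.6, 0.6, -3.7]
opening: 0.638
grip_force: 25.0
```

Run:
```python
from h import *
st()
```

```text
t 26.95 p [ 589.6 -127.9   58. ] rpy [-3.141e+00 -1.000e-03  2.498e+00] j [ 0.31  0.73 -0.24  1.76  0.26  0.68  0.86] F [ 0.6  0.6 -3.7] Tz [-0.005 -0.131 -0.023] op 0.638 g 25.0
```

>>> drive_tool(
  rows=[
    [0, 0, 0.005, 0, 0, 0, 0.4],
    [0, 0, 0.004, 0, 0, 0, 0.4],
    [0, 0, 0, 0, 0, 0, 0.4],
  ],
)

```text
t: 27.32
eef_pos: [590.1, -127.2, 49.2]
orientation: [-3.142, -0.0, 2.499]
contact_force: [-0.3, -0.2, -2.9]
opening: 0.631
grip_force: 25.0
```

>>> drive_tool(
  rows=[
    [0, 0, 0, 0, 0, 0, 0.8],
    [0, 0, 0, 0, 0, 0, 1],
    [0, 0, 0, 0, 0, 0, 1],
    [0, 0, 0, 0, 0, 0, 1],
  ],
)

```text
t: 27.82
eef_pos: [590.3, -127.2, 49.4]
orientation: [3.141, 0.0, 2.499]
contact_force: [0.4, 0.1, -0.3]
opening: 1.005
grip_force: 0.0
```

>>> drive_tool(
  rows=[
    [0, 0, -0.03, 0, 0, 0, 1],
    [0, 0, -0.04, 0, 0, 0, 1],
    [0, 0, -0.04, 0, 0, 0, 1],
  ],
)

```text
t: 28.2
eef_pos: [590.0, -127.1, 160.3]
orientation: [-3.141, -0.0, 2.499]
contact_force: [0.1, -0.3, 0.4]
opening: 0.999
grip_force: 0.0
```

Run:
```python
from h import *
st(); to(480,150,160)
f=grab("top"); print([c[2] for c in caps(f)])
```

```text
t 28.2 p [ 590.  -127.1  160.3] rpy [-3.141 -0.     2.499] j [ 0.34  0.59 -0.28  1.73  0.21  0.86  0.9 ] F [ 0.1 -0.3  0.4] Tz [-0.016 -0.142 -0.024] op 0.999 g 0.0
tool shift [254.1 155.9   0.4] len 298.0
[array([973.6, -91.9,  84. ]), array([802.8, -78. ,  84. ]), array([ 739.2, -885.9,   84. ]), array([600.8, 159.1,  84. ]), array([556.3, 265.2,  84. ]), array([401.3, 241.2,  84. ])]
```

>>> drive_tool(
  rows=[
    [0, 0, 0, 0, 0, -0.134, 1],
    [0, 0, 0, 0, 0, -0.133, 1],
    [0, 0, 0, 0, 0, 0, 1],
  ],
)

```text
t: 28.62
eef_pos: [590.1, -127.3, 159.1]
orientation: [3.141, -0.0, 2.764]
contact_force: [-0.3, -0.3, 0.4]
opening: 1.001
grip_force: 0.0
```

Run:
```python
from h import *
st(); to(600.8,159,150)
```

```text
t 28.62 p [ 590.1 -127.3  159.1] rpy [ 3.141 -0.     2.764] j [ 0.39  0.6  -0.35  1.72  0.25  0.87  1.13] F [-0.3 -0.3  0.4] Tz [ 0.    -0.114 -0.02 ] op 1.001 g 0.0
tool shift [ 95.5 270.1   9.2] len 287.0
```

>>> drive_tool(
  rows=[
    [0.0136, 0.0386, 0, 0, 0, 0, 1],
    [0.0136, 0.0386, 0, 0, 0, 0, 1],
    [0.0136, 0.0386, 0, 0, 0, 0, 1],
    [0.0136, 0.0386, 0, 0, 0, 0, 1],
    [0.0136, 0.0386, 0, 0, 0, 0, 1],
  ],
)

```text
t: 29.25
eef_pos: [597.7, 78.7, 159.1]
orientation: [-3.142, 0.0, 2.763]
contact_force: [0.2, 0.4, -0.6]
opening: 1.004
grip_force: 0.0
```

>>> drive_tool(
  rows=[
    [0.0136, 0.0386, 0, 0, 0, 0, 1],
    [0.0136, 0.0386, 0, 0, 0, 0, 1],
    [0, 0, 0, 0, 0, 0, 1],
    [0, 0, 0, 0, 0, 0, 1],
  ],
)

```text
t: 29.75
eef_pos: [600.8, 158.2, 158.9]
orientation: [-3.14, 0.0, 2.764]
contact_force: [0.0, -0.6, -0.4]
opening: 0.998
grip_force: 0.0
```

Run:
```python
from h import *
st(); to(600.8,159,43)
f=grab("top"); print([c[2] for c in caps(f)])
```

```text
t 29.75 p [600.8 158.2 158.9] rpy [-3.14   0.     2.764] j [-0.07  0.63 -0.37  1.67  0.27  0.89  0.65] F [ 0.  -0.6 -0.4] Tz [-0.003 -0.181  0.04 ] op 0.998 g 0.0
tool shift [  0.3   0.9 115.9] len 116.0
[array([973.8, -93.3,  84. ]), array([802.2, -78.2,  84. ]), array([ 738.5, -886.5,   84. ]), array([ 592. , -127.2,   84. ]), array([555.8, 267.4,  84. ]), array([401.1, 240.8,  84. ])]
```

>>> drive_tool(
  rows=[
    [0, 0.001, 0.03, 0, 0, 0, 1],
    [0, 0, 0.03, 0, 0, 0, 1],
    [0, 0, 0.03, 0, 0, 0, 1],
    [0, 0, 0.025, 0, 0, 0, 1],
    [0, 0, 0, 0, 0, 0, 0.4],
  ],
)

```text
t: 30.42
eef_pos: [600.0, 157.8, 42.4]
orientation: [-3.138, -0.003, 2.763]
contact_force: [-0.7, 0.9, -0.1]
opening: 0.911
grip_force: 0.0
```

>>> drive_tool(
  rows=[
    [0, 0, 0, 0, 0, 0, 0.4],
    [0, 0, 0, 0, 0, 0, 0.4],
    [0, 0, 0, 0, 0, 0, 0.4],
    [0, 0, 0, 0, 0, 0, 0.4],
  ],
)

```text
t: 30.92
eef_pos: [601.9, 159.5, 45.4]
orientation: [-3.142, 0.001, 2.765]
contact_force: [-1.0, -1.9, 6.4]
opening: 0.635
grip_force: 25.0
```

>>> drive_tool(
  rows=[
    [0, 0, -0.03, 0, 0, 0, 0.4],
    [0, 0, -0.04, 0, 0, 0, 0.4],
    [0, 0, -0.04, 0, 0, 0, 0.4],
    [0, 0, 0, 0, 0, 0.133, 0.4],
    [0, 0, 0, 0, 0, 0.133, 0.4],
  ],
)

```text
t: 31.55
eef_pos: [600.9, 160.0, 154.6]
orientation: [3.141, 0.0, 2.495]
contact_force: [-0.1, -0.2, -3.5]
opening: 0.634
grip_force: 24.9
```

>>> drive_tool(
  rows=[
    [0, 0, 0, 0, 0, 0, 0.4],
  ],
)

```text
t: 31.68
eef_pos: [600.7, 160.1, 154.1]
orientation: [-3.141, -0.0, 2.501]
contact_force: [-0.9, -0.1, -3.9]
opening: 0.635
grip_force: 25.0
```

Run:
```python
from h import *
st(); to(531.5,-83.5,154)
```

```text
t 31.68 p [600.7 160.1 154.1] rpy [-3.141 -0.     2.501] j [-0.12  0.62 -0.3   1.68  0.23  0.88  0.41] F [-0.9 -0.1 -3.9] Tz [ 0.034 -0.153  0.038] op 0.635 g 25.0
tool shift [-9.000e+01 -2.367e+02  2.000e-01] len 253.0
```

>>> drive_tool(
  rows=[
    [-0.015, -0.0395, 0, 0, 0, 0, 0.4],
    [-0.015, -0.0395, 0, 0, 0, 0, 0.4],
    [-0.015, -0.0395, 0, 0, 0, 0, 0.4],
    [-0.015, -0.0395, 0, 0, 0, 0, 0.4],
    [-0.015, -0.0395, 0, 0, 0, 0, 0.4],
  ],
)

```text
t: 32.3
eef_pos: [542.4, -44.2, 154.1]
orientation: [-3.141, -0.0, 2.503]
contact_force: [0.0, -0.9, -3.1]
opening: 0.634
grip_force: 25.0
```

>>> drive_tool(
  rows=[
    [-0.015, -0.0395, 0, 0, 0, 0, 0.4],
    [0, 0, 0, 0, 0, 0, 0.4],
    [0, 0, 0, 0, 0, 0, 0.4],
  ],
)

```text
t: 32.67
eef_pos: [531.5, -82.9, 154.2]
orientation: [3.141, -0.0, 2.502]
contact_force: [0.8, 0.6, -3.0]
opening: 0.635
grip_force: 25.0
```

Run:
```python
from h import *
st(); to(531.5,-83.5,60)
```

```text
t 32.67 p [531.5 -82.9 154.2] rpy [ 3.141 -0.     2.502] j [ 0.31  0.5  -0.3   1.9   0.2   0.77  0.83] F [ 0.8  0.6 -3. ] Tz [-0.001 -0.162 -0.022] op 0.635 g 25.0
tool shift [-0.4 -0.5 94.2] len 94.0
```

>>> drive_tool(
  rows=[
    [0, -0.0005, 0.03, 0, 0, 0, 0.4],
    [0, 0, 0.03, 0, 0, 0, 0.4],
    [0, 0, 0.025, 0, 0, 0, 0.4],
    [0, 0, 0.009, 0, 0, 0, 0.4],
    [0, 0, 0, 0, 0, 0, 0.4],
  ],
)

```text
t: 33.3
eef_pos: [531.2, -83.0, 60.1]
orientation: [3.141, -0.001, 2.502]
contact_force: [-0.8, -0.9, -3.8]
opening: 0.634
grip_force: 25.0
```

>>> drive_tool(
  rows=[
    [0, 0, 0.005, 0, 0, 0, 0.4],
    [0, 0, 0.004, 0, 0, 0, 0.4],
    [0, 0, 0, 0, 0, 0, 0.4],
  ],
)

```text
t: 33.67
eef_pos: [531.0, -84.1, 51.2]
orientation: [-3.142, -0.0, 2.5]
contact_force: [0.3, 0.4, -2.9]
opening: 0.634
grip_force: 25.0
```

Run:
```python
from h import *
st()
```

```text
t 33.67 p [531.  -84.1  51.2] rpy [-3.142 -0.     2.5  ] j [ 0.26  0.67 -0.24  1.94  0.28  0.57  0.76] F [ 0.3  0.4 -2.9] Tz [-0.009 -0.122  0.047] op 0.634 g 25.0
```

>>> drive_tool(
  rows=[
    [0, 0, 0, 0, 0, 0, 0.8],
    [0, 0, 0, 0, 0, 0, 1],
    [0, 0, 0, 0, 0, 0, 1],
    [0, 0, 0, 0, 0, 0, 1],
  ],
)

```text
t: 34.17
eef_pos: [531.2, -84.1, 51.3]
orientation: [3.141, 0.0, 2.5]
contact_force: [0.1, -0.4, -0.0]
opening: 0.996
grip_force: 0.0
```

>>> drive_tool(
  rows=[
    [0, 0, -0.03, 0, 0, 0, 1],
    [0, 0, -0.04, 0, 0, 0, 1],
    [0, 0, -0.04, 0, 0, 0, 1],
  ],
)

```text
t: 34.55
eef_pos: [530.8, -84.0, 162.3]
orientation: [-3.141, -0.0, 2.5]
contact_force: [0.7, 0.6, 0.1]
opening: 1.004
grip_force: 0.0
```

Run:
```python
from h import *
st(); to(556,266,160)
f=grab("top"); print([c[2] for c in caps(f)])
```

```text
t 34.55 p [530.8 -84.  162.3] rpy [-3.141 -0.     2.5  ] j [ 0.31  0.49 -0.31  1.9   0.2   0.79  0.83] F [0.7 0.6 0.1] Tz [ 0.004 -0.181 -0.066] op 1.004 g 0.0
tool shift [189.3 295.5   2.3] len 351.0
[array([802.7, -78.4,  84. ]), array([ 738.4, -886.3,   84. ]), array([556.4, 265.8,  84. ]), array([401.3, 241.1,  84. ])]
```

>>> drive_tool(
  rows=[
    [0, 0, 0, 0, 0, -0.1, 1],
    [0, 0, 0, 0, 0, -0.1, 1],
    [0, 0, 0, 0, 0, 0, 1],
  ],
)

```text
t: 34.98
eef_pos: [531.0, -84.1, 161.1]
orientation: [3.141, -0.0, 2.699]
contact_force: [-0.6, 0.5, -0.3]
opening: 1.003
grip_force: 0.0
```

Run:
```python
from h import *
st(); to(556.4,265.5,160)
f=grab("top"); W=cloud(f); u=(W[...,2]>88)&(abs(W[...,0]-670)<75)&(abs(W[...,1]-310)<75)&(W[...,2]<300); print(W[u].round(0)[::3].tolist())
```

```text
t 34.98 p [531.  -84.1 161.1] rpy [ 3.141 -0.     2.699] j [ 0.35  0.5  -0.35  1.89  0.23  0.79  1.  ] F [-0.6  0.5 -0.3] Tz [ 0.018 -0.177 -0.005] op 1.003 g 0.0
tool shift [126.9 326.8   1.2] len 351.0
[[734.0, 300.0, 288.0], [735.0, 301.0, 279.0], [735.0, 300.0, 274.0], [725.0, 295.0, 297.0], [741.0, 304.0, 247.0], [723.0, 300.0, 296.0], [723.0, 293.0, 296.0], [742.0, 305.0, 235.0], [723.0, 300.0, 289.0], [726.0, 296.0, 280.0], [744.0, 307.0, 221.0], [724.0, 298.0, 279.0], [733.0, 300.0, 251.0], [722.0, 303.0, 277.0], [724.0, 298.0, 272.0], [733.0, 300.0, 243.0], [722.0, 303.0, 270.0], [723.0, 297.0, 268.0], [733.0, 300.0, 234.0], [722.0, 302.0, 264.0], [724.0, 298.0, 258.0], [733.0, 300.0, 228.0], [722.0, 301.0, 255.0], [724.0, 296.0, 249.0], [741.0, 305.0, 195.0], [744.0, 278.0, 184.0], [722.0, 303.0, 248.0], [724.0, 298.0, 243.0], [734.0, 300.0, 210.0], [743.0, 300.0, 179.0], [744.0, 294.0, 176.0], [744.0, 287.0, 177.0], [741.0, 277.0, 186.0], [742.0, 272.0, 181.0], [743.0, 265.0, 178.0], [722.0, 300.0, 240.0], [724.0, 295.0, 235.0], [740.0, 304.0, 182.0], [740.0, 297.0, 182.0]
[... 4987 characters left out ...]
.0, 277.0, 138.0], [672.0, 280.0, 96.0], [660.0, 336.0, 137.0], [669.0, 340.0, 99.0], [661.0, 283.0, 133.0], [671.0, 287.0, 88.0], [655.0, 337.0, 148.0], [659.0, 335.0, 132.0], [664.0, 334.0, 109.0], [660.0, 280.0, 125.0], [657.0, 336.0, 128.0], [660.0, 332.0, 117.0], [660.0, 284.0, 118.0], [655.0, 336.0, 126.0], [648.0, 320.0, 157.0], [663.0, 332.0, 93.0], [660.0, 283.0, 104.0], [645.0, 324.0, 159.0], [646.0, 318.0, 157.0], [652.0, 319.0, 130.0], [661.0, 286.0, 89.0], [649.0, 320.0, 133.0], [654.0, 320.0, 109.0], [649.0, 294.0, 132.0], [656.0, 383.0, 92.0], [652.0, 320.0, 106.0], [647.0, 294.0, 131.0], [653.0, 385.0, 92.0], [647.0, 298.0, 117.0], [651.0, 295.0, 100.0], [649.0, 296.0, 98.0]]
```

>>> drive_tool(
  rows=[
    [0.0141, 0.0363, 0, 0, 0, 0, 1],
    [0.0141, 0.0363, 0, 0, 0, 0, 1],
    [0.0141, 0.0363, 0, 0, 0, 0, 1],
    [0.0141, 0.0363, 0, 0, 0, 0, 1],
    [0.0141, 0.0363, 0, 0, 0, 0, 1],
  ],
)

```text
t: 35.65
eef_pos: [544.9, 111.4, 161.1]
orientation: [-3.141, -0.0, 2.698]
contact_force: [0.4, -0.0, -0.4]
opening: 1.002
grip_force: 0.0
```

>>> drive_tool(
  rows=[
    [0.0141, 0.0363, 0, 0, 0, 0, 1],
    [0.0141, 0.0363, 0, 0, 0, 0, 1],
    [0.0141, 0.0363, 0, 0, 0, 0, 1],
    [0.0141, 0.0363, 0, 0, 0, 0, 1],
    [0, 0, 0, 0, 0, 0, 1],
  ],
)

```text
t: 36.28
eef_pos: [555.0, 269.8, 161.2]
orientation: [3.139, -0.001, 2.703]
contact_force: [-0.4, 0.2, 0.2]
opening: 0.998
grip_force: 0.0
```

>>> drive_tool(
  rows=[
    [0, 0, 0, 0, 0, 0, 1],
  ],
)

```text
t: 36.4
eef_pos: [556.0, 264.5, 160.8]
orientation: [-3.14, 0.0, 2.698]
contact_force: [0.4, -0.3, -1.4]
opening: 1.0
grip_force: 0.0
```

Run:
```python
from h import *
st(); to(556.4,265.7,43)
f=grab("top"); print([c[2] for c in caps(f)])
```

```text
t 36.4 p [556.  264.5 160.8] rpy [-3.14   0.     2.698] j [-0.25  0.62 -0.38  1.69  0.28  0.89  0.39] F [ 0.4 -0.3 -1.4] Tz [-0.011 -0.11  -0.009] op 1.0 g 0.0
tool shift [  0.2   1.5 117.8] len 118.0
[array([973.6, -93.4,  84. ]), array([803.2, -77.5,  84. ]), array([ 739.4, -886.4,   84. ]), array([ 592.1, -126.7,   84. ]), array([530.4, -82.6,  84. ])]
```

>>> drive_tool(
  rows=[
    [0, 0.001, 0.03, 0, 0, 0, 1],
    [0, 0, 0.03, 0, 0, 0, 1],
    [0, 0, 0.03, 0, 0, 0, 1],
    [0, 0, 0.027, 0, 0, 0, 1],
    [0, 0, 0, 0, 0, 0, 0.4],
  ],
)

```text
t: 37.08
eef_pos: [555.4, 263.9, 42.4]
orientation: [-3.137, -0.002, 2.698]
contact_force: [0.5, 0.0, -0.3]
opening: 0.91
grip_force: 0.0
```

>>> drive_tool(
  rows=[
    [0, 0, 0, 0, 0, 0, 0.4],
    [0, 0, 0, 0, 0, 0, 0.4],
    [0, 0, 0, 0, 0, 0, 0.4],
    [0, 0, 0, 0, 0, 0, 0.4],
  ],
)

```text
t: 37.58
eef_pos: [557.2, 266.3, 45.4]
orientation: [3.141, 0.001, 2.699]
contact_force: [-0.0, -1.1, 6.9]
opening: 0.633
grip_force: 25.0
```

>>> drive_tool(
  rows=[
    [0, 0, -0.03, 0, 0, 0, 0.4],
    [0, 0, -0.04, 0, 0, 0, 0.4],
    [0, 0, -0.04, 0, 0, 0, 0.4],
    [0, 0, 0, 0, 0, 0.1, 0.4],
    [0, 0, 0, 0, 0, 0.1, 0.4],
  ],
)

```text
t: 38.2
eef_pos: [556.3, 266.3, 154.7]
orientation: [3.141, 0.0, 2.496]
contact_force: [0.3, 0.4, -3.0]
opening: 0.632
grip_force: 25.0
```

>>> drive_tool(
  rows=[
    [0, 0, 0, 0, 0, 0, 0.4],
  ],
)

```text
t: 38.33
eef_pos: [556.1, 266.3, 154.1]
orientation: [-3.141, -0.0, 2.501]
contact_force: [0.1, 0.1, -4.1]
opening: 0.632
grip_force: 25.0
```

Run:
```python
from h import *
st(); to(472.5,-39.5,154)
f=grab("top"); print([c[2] for c in caps(f)])
```

```text
t 38.33 p [556.1 266.3 154.1] rpy [-3.141 -0.     2.501] j [-0.29  0.62 -0.33  1.69  0.25  0.87  0.21] F [ 0.1  0.1 -4.1] Tz [ 0.018 -0.14  -0.022] op 0.632 g 25.0
tool shift [-115.8 -295.1    0.3] len 317.0
[array([802.8, -79. ,  84. ]), array([ 738.2, -887.1,   84. ]), array([ 592.2, -127.3,   84. ]), array([531. , -82.4,  84. ])]
```

>>> drive_tool(
  rows=[
    [-0.0145, -0.0369, 0, 0, 0, 0, 0.4],
    [-0.0145, -0.0369, 0, 0, 0, 0, 0.4],
    [-0.0145, -0.0369, 0, 0, 0, 0, 0.4],
    [-0.0145, -0.0369, 0, 0, 0, 0, 0.4],
    [-0.0145, -0.0369, 0, 0, 0, 0, 0.4],
  ],
)

```text
t: 39.0
eef_pos: [503.6, 74.0, 154.2]
orientation: [-3.142, -0.0, 2.502]
contact_force: [-0.4, -0.2, -3.1]
opening: 0.635
grip_force: 25.0
```

>>> drive_tool(
  rows=[
    [-0.0145, -0.0369, 0, 0, 0, 0, 0.4],
    [-0.0145, -0.0369, 0, 0, 0, 0, 0.4],
    [-0.0145, -0.0369, 0, 0, 0, 0, 0.4],
    [0, 0, 0, 0, 0, 0, 0.4],
    [0, 0, 0, 0, 0, 0, 0.4],
  ],
)

```text
t: 39.62
eef_pos: [473.0, -38.8, 154.3]
orientation: [3.141, 0.0, 2.501]
contact_force: [0.3, 0.7, -3.5]
opening: 0.632
grip_force: 25.0
```

Run:
```python
from h import *
st(); to(472.5,-39.5,60)
```

```text
t 39.62 p [473.  -38.8 154.3] rpy [3.141 0.    2.501] j [ 0.26  0.41 -0.32  2.06  0.2   0.7   0.74] F [ 0.3  0.7 -3.5] Tz [ 0.029 -0.155  0.019] op 0.632 g 25.0
tool shift [-0.  -0.9 94.3] len 94.0
```

>>> drive_tool(
  rows=[
    [0, -0.0005, 0.03, 0, 0, 0, 0.4],
    [0, 0, 0.03, 0, 0, 0, 0.4],
    [0, 0, 0.025, 0, 0, 0, 0.4],
    [0, 0, 0.009, 0, 0, 0, 0.4],
    [0, 0, 0, 0, 0, 0, 0.4],
  ],
)

```text
t: 40.25
eef_pos: [472.5, -38.9, 60.1]
orientation: [3.141, -0.001, 2.502]
contact_force: [-0.7, -0.6, -3.3]
opening: 0.636
grip_force: 25.0
```

>>> drive_tool(
  rows=[
    [0, 0, 0.005, 0, 0, 0, 0.4],
    [0, 0, 0.004, 0, 0, 0, 0.4],
    [0, 0, 0, 0, 0, 0, 0.4],
  ],
)

```text
t: 40.62
eef_pos: [472.4, -39.9, 51.3]
orientation: [-3.142, 0.0, 2.5]
contact_force: [-0.4, -0.0, -2.4]
opening: 0.628
grip_force: 25.0
```

Run:
```python
from h import *
st()
```

```text
t 40.62 p [472.4 -39.9  51.3] rpy [-3.142  0.     2.5  ] j [ 0.19  0.6  -0.24  2.1   0.3   0.48  0.65] F [-0.4 -0.  -2.4] Tz [-0.006 -0.089 -0.069] op 0.628 g 25.0
```

>>> drive_tool(
  rows=[
    [0, 0, 0, 0, 0, 0, 0.8],
    [0, 0, 0, 0, 0, 0, 1],
    [0, 0, 0, 0, 0, 0, 1],
    [0, 0, 0, 0, 0, 0, 1],
  ],
)

```text
t: 41.12
eef_pos: [472.5, -39.9, 51.3]
orientation: [3.141, 0.0, 2.5]
contact_force: [0.0, -0.0, 0.2]
opening: 1.001
grip_force: 0.0
```

>>> drive_tool(
  rows=[
    [0, 0, -0.03, 0, 0, 0, 1],
    [0, 0, -0.04, 0, 0, 0, 1],
    [0, 0, -0.04, 0, 0, 0, 1],
  ],
)

```text
t: 41.5
eef_pos: [472.1, -39.8, 162.3]
orientation: [-3.141, -0.0, 2.5]
contact_force: [0.3, -0.2, 0.2]
opening: 0.998
grip_force: 0.0
```

Run:
```python
from h import *
st(); to(401.3,241,160)
f=grab("top")
for c in caps(f):
  if 380<c[2][0]<650: print(c[2],jarbody(f,c[0]))
```

```text
t 41.5 p [472.1 -39.8 162.3] rpy [-3.141 -0.     2.5  ] j [ 0.27  0.4  -0.34  2.05  0.19  0.72  0.74] F [ 0.3 -0.2  0.2] Tz [-0.018 -0.17  -0.028] op 0.998 g 0.0
tool shift [224.8 182.6   2.4] len 290.0
[ 591.8 -127.7   84. ] (((589.5849609375, -123.88705444335938), (37.82368850708008, 57.8897705078125), 70.0146484375), np.int64(2))
[532.5 -93.   84. ] (((546.1423950195312, -99.59127044677734), (38.57514190673828, 59.777626037597656), 44.88562774658203), np.int64(2))
[420.3 276.   84. ] (((420.2644958496094, 276.4542236328125), (56.53111267089844, 50.958984375), 86.54136657714844), np.int64(37))
```

The last jar was knocked to (420,276), still upright. Retargeting it.

>>> drive_tool(
  rows=[
    [0, 0, 0, 0, 0, -0.145, 1],
    [0, 0, 0, 0, 0, -0.145, 1],
    [0, 0, 0, 0, 0, -0.145, 1],
    [0, 0, 0, 0, 0, -0.145, 1],
    [0, 0, 0, 0, 0, 0, 1],
  ],
)

```text
t: 42.18
eef_pos: [472.3, -40.0, 161.0]
orientation: [3.141, -0.0, 3.078]
contact_force: [-0.1, 0.1, 0.2]
opening: 0.997
grip_force: 0.0
```

Run:
```python
from h import *
f=grab("top")
for c in caps(f):
  if 380<c[2][0]<650: print(c[2],c[3])
st(); to(420.3,276,160)
save(cv2.resize(f["frame"][240:350,120:300],None,fx=3.5,fy=3.5,interpolation=cv2.INTER_CUBIC),"top3.png")
```

```text
[ 592.2 -127.2   84. ] [ 591.7 -127.1   86.5]
[535.4 -93.1  84. ] [535.  -93.1  87.1]
[419.8 276.   84. ] [419.8 276.   84.2]
t 42.23 p [472.3 -39.9 161.1] rpy [ 3.141 -0.     3.077] j [ 0.38  0.42 -0.47  2.05  0.28  0.74  1.24] F [-0.3  1.  -0.4] Tz [ 0.095 -0.153 -0.01 ] op 0.999 g 0.0
tool shift [ 72.4 311.9   1.2] len 320.0
```

View pics/top3.png

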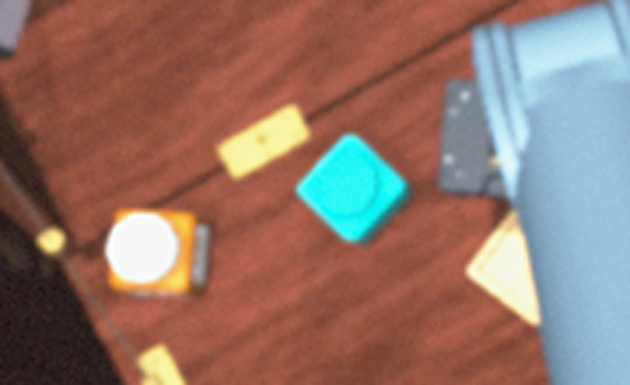

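Top3: jar at crop (150,250) sits close to the sloping lid stay, which runs (0,170)–(140,350). A body grip may foul the stay, so I check the clearance.

Run:
```python
from h import *
f=grab("top"); W=cloud(f)
# stay pixels: points between 8 and 250 mm high left of jar
m=np.zeros((480,640),bool); m[255:350,95:175]=1
k=m&(W[...,2]>10)&(W[...,2]<250)
P=W[k]; j=np.hypot(P[:,0]-420,P[:,1]-276)>48; P=P[j]; P=P[np.argsort(P[:,0])]
print(len(P)); print(P[::max(1,len(P)//25)].round(0).tolist())
for u,v in [(120,288.6),(140,314),(160,340)]:
    print([ray(f,u,v,z).round(0)[:2].tolist() for z in (20,50,80)])
```

```text
1443
[[329.0, 278.0, 18.0], [337.0, 410.0, 71.0], [345.0, 416.0, 18.0], [354.0, 421.0, 36.0], [365.0, 303.0, 40.0], [379.0, 437.0, 15.0], [408.0, 329.0, 62.0], [437.0, 356.0, 31.0], [447.0, 356.0, 30.0], [454.0, 358.0, 58.0], [462.0, 363.0, 84.0], [468.0, 367.0, 12.0], [474.0, 371.0, 27.0], [480.0, 385.0, 136.0], [485.0, 391.0, 155.0], [490.0, 380.0, 132.0], [495.0, 400.0, 170.0], [499.0, 386.0, 93.0], [504.0, 389.0, 130.0], [509.0, 391.0, 109.0], [515.0, 394.0, 100.0], [522.0, 397.0, 122.0], [529.0, 403.0, 167.0], [537.0, 408.0, 62.0], [546.0, 411.0, 39.0], [560.0, 406.0, 41.0]]
[[479.0, 393.0], [476.0, 384.0], [473.0, 374.0]]
[[415.0, 340.0], [413.0, 332.0], [412.0, 324.0]]
[[351.0, 288.0], [351.0, 281.0], [350.0, 274.0]]
```

Stay passes about 50 mm from the jar axis, so a body grip with the fingers along x (yaw 1.51) and 0.8 opening clears it.

>>> drive_tool(
  rows=[
    [0, 0, 0, 0, 0, 0.157, 1],
    [0, 0, 0, 0, 0, 0.157, 1],
    [0, 0, 0, 0, 0, 0.157, 1],
    [0, 0, 0, 0, 0, 0.157, 1],
    [0, 0, 0, 0, 0, 0.157, 1],
  ],
)

```text
t: 42.9
eef_pos: [472.4, -39.8, 161.2]
orientation: [3.142, 0.0, 2.287]
contact_force: [-0.7, 0.5, 0.1]
opening: 1.001
grip_force: 0.0
```

>>> drive_tool(
  rows=[
    [0, 0, 0, 0, 0, 0.157, 1],
    [0, 0, 0, 0, 0, 0.157, 1],
    [0, 0, 0, 0, 0, 0.157, 1],
    [0, 0, 0, 0, 0, 0.157, 1],
    [0, 0, 0, 0, 0, 0.157, 1],
  ],
)

```text
t: 43.52
eef_pos: [472.4, -39.7, 161.2]
orientation: [3.141, 0.0, 1.502]
contact_force: [-0.7, 1.0, 0.3]
opening: 0.994
grip_force: 0.0
```

>>> drive_tool(
  rows=[
    [0, 0, 0, 0, 0, 0, 1],
  ],
)

```text
t: 43.65
eef_pos: [472.4, -39.7, 161.3]
orientation: [3.141, 0.0, 1.51]
contact_force: [-0.5, 0.1, 0.4]
opening: 0.999
grip_force: 0.0
```

Run:
```python
from h import *
st(); to(420,276,160)
```

```text
t 43.65 p [472.4 -39.7 161.3] rpy [3.141 0.    1.51 ] j [ 0.08  0.38 -0.11  2.06  0.06  0.7  -0.13] F [-0.5  0.1  0.4] Tz [-0.039 -0.058 -0.046] op 0.999 g 0.0
tool shift [311.9 -71.6   1.2] len 320.0
```

>>> drive_tool(
  rows=[
    [0.039, -0.009, 0, 0, 0, 0, 1],
    [0.039, -0.009, 0, 0, 0, 0, 1],
    [0.039, -0.009, 0, 0, 0, 0, 1],
    [0.039, -0.009, 0, 0, 0, 0, 0.8],
    [0.039, -0.009, 0, 0, 0, 0, 0.8],
  ],
)

```text
t: 44.28
eef_pos: [439.1, 158.8, 161.3]
orientation: [3.141, -0.0, 1.512]
contact_force: [0.0, -0.1, 0.1]
opening: 0.808
grip_force: 0.0
```

>>> drive_tool(
  rows=[
    [0.039, -0.009, 0, 0, 0, 0, 0.8],
    [0.039, -0.009, 0, 0, 0, 0, 0.8],
    [0.039, -0.009, 0, 0, 0, 0, 0.8],
    [0, 0, 0, 0, 0, 0, 0.8],
    [0, 0, 0, 0, 0, 0, 0.8],
  ],
)

```text
t: 44.9
eef_pos: [419.5, 275.2, 161.0]
orientation: [-3.141, 0.001, 1.511]
contact_force: [0.3, -0.8, 0.4]
opening: 0.798
grip_force: 0.0
```

Run:
```python
from h import *
st(); to(420,276,43)
```

```text
t 44.9 p [419.5 275.2 161. ] rpy [-3.141e+00  1.000e-03  1.511e+00] j [-0.52  0.43 -0.19  1.99  0.12  0.73 -0.84] F [ 0.3 -0.8  0.4] Tz [-0.064 -0.11  -0.004] op 0.798 g 0.0
tool shift [  0.9   0.4 118. ] len 118.0
```

>>> drive_tool(
  rows=[
    [0.001, 0, 0.04, 0, 0, 0, 0.8],
    [0, 0, 0.04, 0, 0, 0, 0.8],
    [0, 0, 0.015, 0, 0, 0, 0.8],
    [0, 0, 0.01, 0, 0, 0, 0.8],
    [0, 0, 0.012, 0, 0, 0, 0.8],
  ],
)

```text
t: 45.52
eef_pos: [420.5, 277.2, 44.6]
orientation: [3.14, -0.001, 1.509]
contact_force: [0.2, 0.3, -0.6]
opening: 0.8
grip_force: 0.0
```

>>> drive_tool(
  rows=[
    [0, 0, 0, 0, 0, 0, 0.4],
    [0, 0, 0, 0, 0, 0, 0.4],
    [0, 0, 0, 0, 0, 0, 0.4],
    [0, 0, 0, 0, 0, 0, 0.4],
  ],
)

```text
t: 46.02
eef_pos: [419.8, 277.1, 44.6]
orientation: [3.141, -0.0, 1.51]
contact_force: [1.4, -0.3, 1.2]
opening: 0.633
grip_force: 25.0
```

>>> drive_tool(
  rows=[
    [0, 0, -0.03, 0, 0, 0, 0.4],
    [0, 0, -0.04, 0, 0, 0, 0.4],
    [0, 0, -0.04, 0, 0, 0, 0.4],
  ],
)

```text
t: 46.4
eef_pos: [419.1, 276.6, 155.2]
orientation: [-3.141, 0.001, 1.51]
contact_force: [-0.5, 0.5, -2.5]
opening: 0.631
grip_force: 25.0
```

>>> drive_tool(
  rows=[
    [0, 0, 0, 0, 0, 0, 0.4],
    [0, 0, 0, 0, 0, 0, 0.4],
  ],
)

```text
t: 46.65
eef_pos: [419.0, 276.4, 153.4]
orientation: [-3.141, 0.001, 1.51]
contact_force: [0.0, 0.2, -3.3]
opening: 0.63
grip_force: 25.0
```

Run:
```python
from h import *
st(); to(413.4,5,154)
```

```text
t 46.65 p [419.  276.4 153.4] rpy [-3.141e+00  1.000e-03  1.510e+00] j [-0.52  0.44 -0.19  1.99  0.12  0.72 -0.85] F [ 0.   0.2 -3.3] Tz [-0.025 -0.095  0.039] op 0.63 g 25.0
tool shift [-271.2   11.    -0.4] len 271.0
```

>>> drive_tool(
  rows=[
    [-0.0387, 0.0016, 0, 0, 0, 0, 0.4],
    [-0.0387, 0.0016, 0, 0, 0, 0, 0.4],
    [-0.0387, 0.0016, 0, 0, 0, 0, 0.4],
    [-0.0387, 0.0016, 0, 0, 0, 0, 0.4],
    [-0.0387, 0.0016, 0, 0, 0, 0, 0.4],
  ],
)

```text
t: 47.28
eef_pos: [414.4, 81.8, 152.7]
orientation: [-3.139, 0.001, 1.51]
contact_force: [0.4, -0.6, -2.2]
opening: 0.628
grip_force: 25.0
```

>>> drive_tool(
  rows=[
    [-0.0387, 0.0016, 0, 0, 0, 0, 0.4],
    [-0.0387, 0.0016, 0, 0, 0, 0, 0.4],
    [0, 0, 0, 0, 0, -0.1415, 0.4],
    [0, 0, 0, 0, 0, -0.1415, 0.4],
    [0, 0, 0, 0, 0, -0.1415, 0.4],
  ],
)

```text
t: 47.9
eef_pos: [413.0, 5.7, 152.7]
orientation: [-3.138, -0.001, 1.939]
contact_force: [0.2, 0.2, -2.2]
opening: 0.636
grip_force: 25.0
```

>>> drive_tool(
  rows=[
    [0, 0, 0, 0, 0, -0.1415, 0.4],
    [0, 0, 0, 0, 0, -0.1415, 0.4],
    [0, 0, 0, 0, 0, -0.1415, 0.4],
    [0, 0, 0, 0, 0, -0.1415, 0.4],
    [0, 0, 0, 0, 0, 0, 0.4],
  ],
)

```text
t: 48.52
eef_pos: [413.1, 5.8, 153.0]
orientation: [-3.14, -0.003, 2.499]
contact_force: [0.1, -0.1, -2.7]
opening: 0.627
grip_force: 25.0
```

Run:
```python
from h import *
st(); to(413.4,5,60)
g=grab("side"); save(cv2.resize(g["frame"][170:330,210:410],None,fx=3,fy=3,interpolation=cv2.INTER_CUBIC),"side3.png")
```

```text
t 48.52 p [413.1   5.8 153. ] rpy [-3.140e+00 -3.000e-03  2.499e+00] j [ 0.18  0.33 -0.35  2.2   0.18  0.65  0.63] F [ 0.1 -0.1 -2.7] Tz [ 0.002 -0.159  0.026] op 0.627 g 25.0
tool shift [-0.9 -0.4 93. ] len 93.0
```

View pics/side3.png

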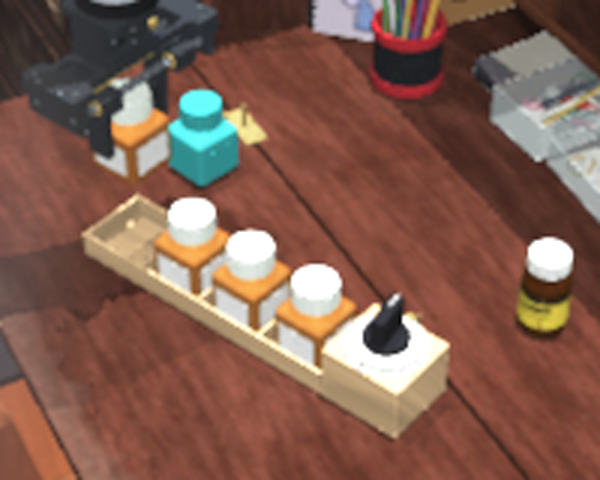

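Side3: three jars sit upright in bays 2–4, at (192,245), (250,280) and (315,315). The fourth is held at (130,135) over bay 1, and the dial bar is at (388,325). Lowering the last jar.

>>> drive_tool(
  rows=[
    [-0.001, 0, 0.03, 0, 0, 0, 0.4],
    [0, 0, 0.03, 0, 0, 0, 0.4],
    [0, 0, 0.025, 0, 0, 0, 0.4],
    [0, 0, 0.008, 0, 0, 0, 0.4],
    [0, 0, 0, 0, 0, 0, 0.4],
  ],
)

```text
t: 49.2
eef_pos: [414.8, 5.3, 61.0]
orientation: [-3.141, -0.001, 2.499]
contact_force: [-0.1, 0.3, -1.9]
opening: 0.634
grip_force: 25.0
```

>>> drive_tool(
  rows=[
    [0, 0, 0.005, 0, 0, 0, 0.4],
    [0, 0, 0.005, 0, 0, 0, 0.4],
    [0, 0, 0, 0, 0, 0, 0.4],
  ],
)

```text
t: 49.58
eef_pos: [415.0, 5.2, 51.2]
orientation: [-3.141, -0.0, 2.5]
contact_force: [-0.4, -0.1, -1.9]
opening: 0.636
grip_force: 25.0
```

Run:
```python
from h import *
st()
```

```text
t 49.58 p [415.    5.2  51.2] rpy [-3.141 -0.     2.5  ] j [ 0.08  0.54 -0.24  2.24  0.33  0.39  0.5 ] F [-0.4 -0.1 -1.9] Tz [ 0.002 -0.09  -0.036] op 0.636 g 25.0
```

>>> drive_tool(
  rows=[
    [0, 0, 0, 0, 0, 0, 0.8],
    [0, 0, 0, 0, 0, 0, 1],
    [0, 0, 0, 0, 0, 0, 1],
    [0, 0, 0, 0, 0, 0, 1],
  ],
)

```text
t: 50.08
eef_pos: [415.1, 5.3, 51.3]
orientation: [3.141, 0.0, 2.5]
contact_force: [-0.5, 0.1, 0.1]
opening: 0.999
grip_force: 0.0
```

>>> drive_tool(
  rows=[
    [0, 0, -0.03, 0, 0, 0, 1],
    [0, 0, -0.04, 0, 0, 0, 1],
    [0, 0, -0.04, 0, 0, 0, 1],
    [0, 0, -0.02, 0, 0, 0, 1],
  ],
)

```text
t: 50.58
eef_pos: [415.8, 5.2, 183.1]
orientation: [3.14, 0.002, 2.5]
contact_force: [1.0, 0.2, -0.3]
opening: 1.003
grip_force: 0.0
```

Run:
```python
from h import *
st(); to(420,150,190)
```

```text
t 50.58 p [415.8   5.2 183.1] rpy [3.14e+00 2.00e-03 2.50e+00] j [ 0.22  0.27 -0.39  2.17  0.16  0.72  0.66] F [ 1.   0.2 -0.3] Tz [-0.081 -0.083  0.024] op 1.003 g 0.0
tool shift [ 83.2 118.5  -6.9] len 145.0
```

Move the arm left so that the whole rack can be checked and the dial bar read.

>>> drive_tool(
  rows=[
    [0.017, 0.035, 0, 0, 0, 0, 1],
    [0.017, 0.035, 0, 0, 0, 0, 1],
    [0.017, 0.035, 0, 0, 0, 0, 1],
    [0.017, 0.035, 0, 0, 0, 0, 1],
    [0.017, 0.03, 0, 0, 0, 0, 1],
  ],
)

```text
t: 51.2
eef_pos: [448.7, 193.7, 181.2]
orientation: [3.142, -0.0, 2.501]
contact_force: [0.3, -1.4, -0.1]
opening: 0.999
grip_force: 0.0
```

Run:
```python
from h import *
c0=np.array([382.2,28.5]);u=np.array([.799,-.6015]); x=np.array([.6015,.799])
Cx=c0+192*u
for n in("top",):
    P=[]
    for k in range(3):
        f=grab(n); W=cloud(f)
        m=(abs(W[...,0]-655.5)<35)&(abs(W[...,1]+177.2)<35)&(W[...,2]>92)&(W[...,2]<112); P.append(W[m])
    P=np.concatenate(P); r=cv2.minAreaRect(P[:,:2].astype(np.float32)); e,v=np.linalg.eigh(np.cov(P[:,:2].T)); a=v[:,1]
    print("bar",len(P),P.mean(0).round(1),np.percentile(P[:,2],[50,90,98]).round(0),r,"axis deg",np.degrees(np.arctan2(a[1],a[0])),np.sqrt(e)*np.sqrt(12))
    for c in caps(f,zr=(80,96)):
        if 380<c[2][0]<650:
            p=ray(f,*c[0],88)[:2]-Cx; print(c[2],c[3],"rack x,y",(p@x).round(1),(-(p@u)).round(1))
    save(cv2.resize(f["frame"][185:345,245:400],None,fx=3.7,fy=3.7,interpolation=cv2.INTER_CUBIC),"top4.png")
```

```text
bar 331 [ 654.8 -175.6  102.8] [103. 108. 110.] ((655.47998046875, -175.58396911621094), (41.56635665893555, 15.677436828613281), 62.41566848754883) axis deg 61.941973611172926 [14.78835328 41.42714568]
[ 592.4 -127.1   84. ] [ 591.8 -127.    87.7] rack x,y 1.8 -68.9
[531.  -82.6  84. ] [530.5 -82.6  87.5] rack x,y 0.5 6.8
[472.5 -39.   84. ] [472.2 -39.1  87.4] rack x,y 0.0 79.4
[415.2   6.3  84. ] [415.    6.   87.8] rack x,y 1.9 152.3
```

View pics/top4.png

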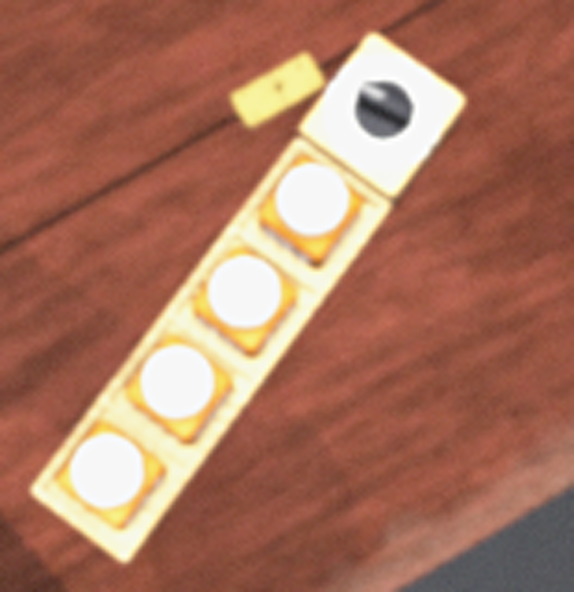

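Top4: all four jars sit upright in their bays at (107,470), (178,382), (245,290) and (312,198). Their cap tops read 87.6 mm (88 expected). The dial bar at (384,108) has its axis at 62° and its centre at (655,-176).

>>> drive_tool(
  rows=[
    [0, 0, 0, 0, 0, 0.158, 0.45],
    [0, 0, 0, 0, 0, 0.158, 0.45],
    [0, 0, 0, 0, 0, 0.158, 0.45],
    [0, 0, 0, 0, 0, 0.158, 0.45],
    [0, 0, 0, 0, 0, 0.158, 0.45],
  ],
  newtons=12,
)

```text
t: 51.98
eef_pos: [448.4, 190.5, 181.1]
orientation: [-3.141, 0.001, 1.703]
contact_force: [0.1, -0.5, -0.4]
opening: 0.463
grip_force: 0.0
```

>>> drive_tool(
  rows=[
    [0, 0, 0, 0, 0, 0.158, 0.45],
    [0, 0, 0, 0, 0, 0.158, 0.45],
    [0, 0, 0, 0, 0, 0.158, 0.45],
    [0, 0, 0, 0, 0, 0.155, 0.45],
    [0, 0, 0, 0, 0, 0, 0.45],
  ],
)

```text
t: 52.6
eef_pos: [448.5, 190.9, 181.2]
orientation: [3.141, 0.001, 1.081]
contact_force: [-0.1, -0.0, 1.1]
opening: 0.451
grip_force: 0.0
```

Run:
```python
from h import *
st(); to(655.2,-175.8,180)
```

```text
t 52.6 p [448.5 190.9 181.2] rpy [3.141e+00 1.000e-03 1.081e+00] j [-0.4   0.37 -0.11  2.02  0.06  0.76 -1.04] F [-0.1 -0.   1.1] Tz [-0.046 -0.049 -0.006] op 0.451 g 0.0
tool shift [-226.4  354.9    1.4] len 421.0
```

>>> drive_tool(
  rows=[
    [-0.0226, 0.0355, 0, 0, 0, 0, 0.45],
    [-0.0226, 0.0355, 0, 0, 0, 0, 0.45],
    [-0.0226, 0.0355, 0, 0, 0, 0, 0.45],
    [-0.0226, 0.0355, 0, 0, 0, 0, 0.45],
    [-0.0226, 0.0355, 0, 0, 0, 0, 0.45],
  ],
)

```text
t: 53.22
eef_pos: [552.3, 7.0, 181.2]
orientation: [-3.141, 0.0, 1.084]
contact_force: [-0.4, 0.5, -0.3]
opening: 0.449
grip_force: 0.0
```

>>> drive_tool(
  rows=[
    [-0.0226, 0.0355, 0, 0, 0, 0, 0.45],
    [-0.0226, 0.0355, 0, 0, 0, 0, 0.45],
    [-0.0226, 0.0355, 0, 0, 0, 0, 0.45],
    [-0.0226, 0.0355, 0, 0, 0, 0, 0.45],
    [-0.0226, 0.0355, 0, 0, 0, 0, 0.45],
  ],
)

```text
t: 53.85
eef_pos: [655.5, -176.2, 181.0]
orientation: [-3.141, 0.0, 1.084]
contact_force: [-0.2, 0.2, 0.3]
opening: 0.452
grip_force: 0.0
```

>>> drive_tool(
  rows=[
    [0, 0, 0, 0, 0, 0, 0.45],
    [0, 0, 0, 0, 0, 0, 0.45],
  ],
)

```text
t: 54.1
eef_pos: [654.9, -173.8, 180.8]
orientation: [-3.14, -0.0, 1.083]
contact_force: [-0.5, 0.2, 0.4]
opening: 0.451
grip_force: 0.0
```

Run:
```python
from h import *
st(); to(655.2,-175.8,94)
f=grab("top"); print([c[2] for c in caps(f,zr=(80,96)) if 380<c[2][0]<650])
```

```text
t 54.1 p [ 654.9 -173.8  180.8] rpy [-3.14  -0.     1.083] j [ 0.2   0.66 -0.02  1.51  0.01  0.97 -0.3 ] F [-0.5  0.2  0.4] Tz [ 0.023 -0.035 -0.016] op 0.451 g 0.0
tool shift [-1.7  1.3 86.8] len 87.0
[array([531.8, -79.4,  84. ]), array([472.6, -38.8,  84. ]), array([415.5,   6. ,  84. ])]
```

>>> drive_tool(
  rows=[
    [-0.001, 0.001, 0.04, 0, 0, 0, 0.45],
    [0, 0, 0.03, 0, 0, 0, 0.45],
    [0, 0, 0.016, 0, 0, 0, 0.45],
    [0, 0, 0, 0, 0, 0, 0.05],
    [0, 0, 0, 0, 0, 0, 0.05],
  ],
)

```text
t: 54.78
eef_pos: [657.0, -175.3, 96.6]
orientation: [3.14, -0.001, 1.082]
contact_force: [0.7, 0.0, 0.3]
opening: 0.245
grip_force: 0.0
```

>>> drive_tool(
  rows=[
    [0, 0, 0, 0, 0, 0, 0.05],
    [0, 0, 0, 0, 0, 0, 0.05],
    [0, 0, 0, 0, 0, 0, 0.05],
  ],
)

```text
t: 55.15
eef_pos: [658.0, -176.0, 96.8]
orientation: [3.137, -0.001, 1.081]
contact_force: [4.9, -1.8, 4.9]
opening: 0.158
grip_force: 12.0
```

>>> drive_tool(
  rows=[
    [0, 0, 0, 0, 0, -0.1, 0.05],
    [0, 0, 0, 0, 0, -0.1, 0.05],
    [0, 0, 0, 0, 0, -0.1, 0.05],
  ],
)

```text
t: 55.52
eef_pos: [657.3, -175.7, 96.8]
orientation: [3.139, 0.0, 1.384]
contact_force: [1.3, -0.7, 7.0]
opening: 0.158
grip_force: 12.0
```

Run:
```python
from h import *
st()
```

```text
t 55.52 p [ 657.3 -175.7   96.8] rpy [3.139 0.    1.384] j [ 0.26  0.77 -0.09  1.54  0.09  0.83 -0.05] F [ 1.3 -0.7  7. ] Tz [-0.175 -0.375 -0.06 ] op 0.158 g 12.0
```

>>> drive_tool(
  rows=[
    [0, 0, 0, 0, 0, -0.1, 0.05],
    [0, 0, 0, 0, 0, -0.1, 0.05],
    [0, 0, 0, 0, 0, -0.1, 0.05],
  ],
)

```text
t: 55.9
eef_pos: [656.5, -175.7, 96.8]
orientation: [3.141, 0.001, 1.684]
contact_force: [-0.8, -1.2, 8.4]
opening: 0.161
grip_force: 12.0
```

Run:
```python
from h import *
st()
```

```text
t 55.9 p [ 656.5 -175.7   96.8] rpy [3.141e+00 1.000e-03 1.684e+00] j [ 0.3   0.77 -0.17  1.54  0.15  0.84  0.19] F [-0.8 -1.2  8.4] Tz [-0.114  0.113 -0.087] op 0.161 g 12.0
```

>>> drive_tool(
  rows=[
    [0, 0, 0, 0, 0, -0.12, 0.05],
    [0, 0, 0, 0, 0, -0.12, 0.05],
    [0, 0, 0, 0, 0, -0.12, 0.05],
    [0, 0, 0, 0, 0, -0.12, 0.05],
  ],
)

```text
t: 56.4
eef_pos: [655.3, -176.2, 96.8]
orientation: [-3.139, 0.0, 2.165]
contact_force: [-4.2, -1.4, 12.9]
opening: 0.16
grip_force: 12.0
```

Run:
```python
from h import *
st()
```

```text
t 56.4 p [ 655.3 -176.2   96.8] rpy [-3.139  0.     2.165] j [ 0.38  0.78 -0.28  1.54  0.26  0.86  0.6 ] F [-4.2 -1.4 12.9] Tz [-0.243  0.83  -0.062] op 0.16 g 12.0
```

>>> drive_tool(
  rows=[
    [0, 0, 0, 0, 0, -0.12, 0.05],
    [0, 0, 0, 0, 0, -0.12, 0.05],
    [0, 0, 0, 0, 0, -0.12, 0.05],
    [0, 0, 0, 0, 0, -0.12, 0.05],
  ],
)

```text
t: 56.9
eef_pos: [654.5, -177.1, 96.8]
orientation: [-3.138, -0.002, 2.644]
contact_force: [-6.7, -2.5, 14.5]
opening: 0.157
grip_force: 12.0
```

Run:
```python
from h import *
st()
```

```text
t 56.9 p [ 654.5 -177.1   96.8] rpy [-3.138e+00 -2.000e-03  2.644e+00] j [ 0.45  0.8  -0.39  1.53  0.37  0.89  1.  ] F [-6.7 -2.5 14.5] Tz [-0.525  1.291 -0.043] op 0.157 g 12.0
```

>>> drive_tool(
  rows=[
    [0.001, -0.001, -0.002, 0, 0, 0, 0.05],
    [0, 0, 0, 0, 0, -0.12, 0.05],
    [0, 0, 0, 0, 0, -0.12, 0.05],
    [0, 0, 0, 0, 0, -0.12, 0.05],
    [0, 0, 0, 0, 0, -0.12, 0.05],
  ],
)

```text
t: 57.52
eef_pos: [653.9, -178.3, 96.9]
orientation: [-3.138, -0.002, 3.123]
contact_force: [1.4, -5.9, -0.5]
opening: 0.159
grip_force: 12.0
```

Run:
```python
from h import *
st()
```

```text
t 57.52 p [ 653.9 -178.3   96.9] rpy [-3.138e+00 -2.000e-03  3.123e+00] j [ 0.52  0.82 -0.5   1.53  0.47  0.91  1.41] F [ 1.4 -5.9 -0.5] Tz [-1.14  -0.399  0.   ] op 0.159 g 12.0
```

>>> drive_tool(
  rows=[
    [0, 0, 0, 0, 0, -0.12, 0.05],
    [0, 0, 0, 0, 0, -0.12, 0.05],
    [0, 0, 0, 0, 0, -0.12, 0.05],
  ],
)

```text
t: 57.9
eef_pos: [654.1, -179.4, 96.9]
orientation: [-3.138, -0.003, -2.801]
contact_force: [1.9, -7.1, -0.3]
opening: 0.157
grip_force: 12.0
```

Run:
```python
from h import *
st()
```

```text
t 57.9 p [ 654.1 -179.4   96.9] rpy [-3.138e+00 -3.000e-03 -2.801e+00] j [ 0.57  0.84 -0.58  1.53  0.54  0.94  1.73] F [ 1.9 -7.1 -0.3] Tz [-1.468 -0.563 -0.054] op 0.157 g 12.0
```

>>> drive_tool(
  rows=[
    [0.0005, -0.0014, 0, 0, 0, -0.1, 0.05],
    [0, 0, 0, 0, 0, -0.1, 0.05],
    [0, 0, 0, 0, 0, -0.1, 0.05],
  ],
)

```text
t: 58.28
eef_pos: [654.4, -180.1, 96.9]
orientation: [-3.139, -0.003, -2.501]
contact_force: [3.0, -6.4, -1.3]
opening: 0.159
grip_force: 12.0
```

Run:
```python
from h import *
st()
```

```text
t 58.27 p [ 654.4 -180.1   96.9] rpy [-3.139e+00 -3.000e-03 -2.501e+00] j [ 0.61  0.86 -0.65  1.52  0.6   0.96  1.99] F [ 3.  -6.4 -1.3] Tz [-1.211 -0.794 -0.052] op 0.159 g 12.0
```

>>> drive_tool(
  rows=[
    [0, 0, 0, 0, 0, -0.1, 0.05],
    [0, 0, 0, 0, 0, -0.1, 0.05],
    [0, 0, 0, 0, 0, -0.1, 0.05],
  ],
)

```text
t: 58.65
eef_pos: [655.0, -180.7, 96.9]
orientation: [-3.138, -0.003, -2.202]
contact_force: [4.7, -7.1, -1.3]
opening: 0.161
grip_force: 12.0
```

Run:
```python
from h import *
st()
```

```text
t 58.65 p [ 655.  -180.7   96.9] rpy [-3.138e+00 -3.000e-03 -2.202e+00] j [ 0.65  0.89 -0.71  1.52  0.66  0.99  2.26] F [ 4.7 -7.1 -1.3] Tz [-1.275 -0.97  -0.23 ] op 0.161 g 12.0
```

>>> drive_tool(
  rows=[
    [0, 0, 0, 0, 0, -0.1, 0.05],
    [0, 0, 0, 0, 0, 0, 0.05],
  ],
)

```text
t: 58.9
eef_pos: [654.7, -181.1, 96.9]
orientation: [-3.139, -0.004, -2.105]
contact_force: [3.0, -6.3, -0.8]
opening: 0.174
grip_force: 12.7
```

Run:
```python
from h import *
st()
```

```text
t 58.9 p [ 654.7 -181.1   96.9] rpy [-3.139 -0.004 -2.105] j [ 0.66  0.89 -0.73  1.52  0.67  0.99  2.34] F [ 3.  -6.3 -0.8] Tz [-1.456 -0.812 -0.303] op 0.174 g 12.7
```

Opening grew and the torque rose to 0.3 N m, so the dial is at its stop. Release, rise, then check the bar angle.

>>> drive_tool(
  rows=[
    [0, 0, 0, 0, 0, 0, 0.45],
    [0, 0, 0, 0, 0, 0, 0.45],
    [0, 0, 0, 0, 0, 0, 0.45],
    [0, 0, -0.03, 0, 0, 0, 0.45],
    [0, 0, -0.05, 0, 0, 0, 0.45],
  ],
)

```text
t: 59.52
eef_pos: [653.2, -176.7, 176.2]
orientation: [3.137, -0.001, -2.101]
contact_force: [0.5, -0.4, 0.3]
opening: 0.451
grip_force: 0.0
```

>>> drive_tool(
  rows=[
    [-0.02, -0.04, -0.01, 0, 0, 0.1, 0.45],
    [-0.02, -0.04, 0, 0, 0, 0.1, 0.45],
    [-0.02, -0.04, 0, 0, 0, 0.1, 0.45],
    [-0.02, -0.04, 0, 0, 0, 0.1, 0.45],
    [0, 0, 0, 0, 0, 0, 0.45],
  ],
)

```text
t: 60.15
eef_pos: [829.8, -215.2, 185.3]
orientation: [3.141, 0.0, -2.503]
contact_force: [0.2, -0.1, -1.1]
opening: 0.449
grip_force: 0.0
```

Run:
```python
from h import *
st(); to(480,-330,200); P=[]
for k in range(3):
    f=grab("top"); W=cloud(f)
    m=(abs(W[...,0]-655.5)<35)&(abs(W[...,1]+177.2)<35)&(W[...,2]>92)&(W[...,2]<112); P.append(W[m])
P=np.concatenate(P); print(len(P))
if len(P)>50:
    print(cv2.minAreaRect(P[:,:2].astype(np.float32)))
    e,v=np.linalg.eigh(np.cov(P[:,:2].T)); print(P.mean(0),np.degrees(np.arctan2(v[1,1],v[0,1])),np.sqrt(12*e))
print([c[2] for c in caps(f,zr=(80,96)) if 380<c[2][0]<650])
```

```text
t 60.15 p [ 829.8 -215.2  185.3] rpy [ 3.141  0.    -2.503] j [ 0.43  1.07 -0.64  0.8   0.57  1.39  2.19] F [ 0.2 -0.1 -1.1] Tz [ 0.111 -0.091  0.02 ] op 0.449 g 0.0
tool shift [349.3 116.3 -14.8] len 368.0
326
((656.091796875, -176.34323120117188), (42.22809982299805, 16.190330505371094), 54.94328689575195)
[ 654.78359566 -175.74986831  102.88186093] 53.026603143481246 [14.72994636 41.57934841]
[array([ 592.4, -127.6,   84. ]), array([530.9, -82.5,  84. ]), array([472.6, -38.6,  84. ]), array([415.3,   6.1,  84. ])]
```

```bash
python3 -c "
from h import *
st(); print(bot.hand_in())"
```

```text
t 60.3 p [ 827.6 -214.6  186.8] rpy [ 3.14e+00 -1.00e-03 -2.50e+00] j [ 0.44  1.07 -0.65  0.81  0.57  1.39  2.19] F [-0.2  1.2  0.3] Tz [ 0.118 -0.117  0.004] op 0.453 g 0.0
the job is handed in; nothing more can be done
None
```

Job handed in at 60 s with no verdict returned: I tightened the two loose caps, stood all four jars upright in their own bays, turned the dial to its felt zero stop (bar at 53°, square with the rack), and did not touch the bystanders.

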